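# Drive the taper key into the gear hub

## Robot

A 6-joint arm with a two-finger parallel gripper is mounted at the origin on a cart in front of the work surface, level with it; the furniture and walls round the work are solid. World frame = base frame: x ahead of the robot, y to its left, z up, the work surface at z = 0. Lengths are in m, angles in rad, forces in N, time in s.
With the tool pointing down it reaches from about 0.35 to 0.775 m from the base axis. Payload 5.5 kg.
Tool frame: the origin (TCP) lies between the finger pads; the fingertips stand env.nose_length ahead of it and the grasp point (between the pads) lies 8 mm behind it (env.nose_length is the distance from the TCP to the fingertips, in m); z points along the fingers, y is the direction in which the jaws open and shut (so a half turn about z gives the same grasp; the last joint's range is limited). The gripper opens to 85 mm and grips with 20 to 120 N. Pads are 22 mm wide; open, the fingers measure 114 mm over their backs; the gripper's body (76 mm by 85 mm) begins 54 mm behind the grasp point. The pads swing forward as they close: fully open they stand 13 mm farther back than shut.
Start: joints at [1.129, 0.313, 0.046, 1.304, 0, 1.431], TCP at [0.171, 0.549, 0.242] pointing down, gripper open.
Joint ranges: [-2.76, 2.76], [-0.86, 1.69], [-1.03, 1.26], [-2.2, 2.34], [-1.47, 1.5], [-3.14, 3.14]. Speed limits (rad/s): [2.57, 2.57, 3.14, 3.14, 3.14, 3.14].

## Interface

Orientations are given as a unit quaternion [w, x, y, z].
In Python, from workcell import env gives the robot as it stands. The module is installed in compiled form; this text tells all that it offers.
- The arm moves only by the shell command python3 -m creep 'ROWS' [FORCE]. ROWS is a JSON object of lists of equal length, an entry for each row: "hand": the finger opening in mm, from 0 to 85.4; "delta_pos": the shift along the tool's x, y, z scaled (see below), a list of three; "turn": the turn about the tool's z scaled (see below). In form: {"hand": [hand, ...], "delta_pos": [[dx, dy, dz], ...], "turn": [turn, ...]}. A call has exactly 5 rows; each row shifts and turns the commanded pose from where the row before left it, along the tool's axes as they then stand; what a row does not reach is not made up. The controller multiplies each number of a shift by 0.8 m and each number of a turn by 5 degrees. A row lasts 1/12 s, in which the tool goes at most 41.7 mm and 7.16 degrees, less where a joint would pass 70% of its speed; a pose out of reach is approached as far as the arm can. A call with a number of a shift or a turn outside -1 to 1 is refused whole. A call with a gripper value outside its range is refused whole. The fingers move at their own pace and stop on an object; FORCE is the grip in N (left out, the last holds). Time passes only in rows, so rows that do not move let the fingers close, or fill a call up. It gives the time, the measured TCP pose, the force and the opening at its end, in the units of the state.
- env.get_state(): the state, without advancing time (a new reading comes with each control period).
- env.read_camera(name): name is "scene" or "top"; returns a dict with "pixels" (480x640x3 uint8, red, green, blue), "depth" (480x640 float32, m along the optical axis (not along the pixel's ray), 0 where there is no reading), "fx", "fy", "cx", "cy" (pixels), "origin" and "orientation" of the camera in the world. Camera axes: x right, y down, z forward; pixel columns grow to the right and rows downward; lengths in m; the calibration is good to about 2 mm. A picture is of the moment at which its call begins.
- env.hand_in(): hands the job in, once; it reports no verdict.
Trained networks look in the newest picture that a camera, given by its name, has taken for a name from the list of things; names that differ only in an ending like _2 or _b are one class to them, and where a whole thing is asked for, a point or a joint stands for the part that bears it (a point fixed in the world has none). Each returns a list of dicts, best first, with "score" (0 to 1); they miss things now and then, are a little off and sometimes report something else, mostly with a low value. They report only what shows in the picture. A call takes as long as a camera call. They do not tell look-alikes from the thing itself.
- env.find_in(camera, target): "location" ([row, column] in pixels, amid what is visible of it).
- env.pinpoint(camera, target): "location" ([row, column] in pixels: a listed point, or the origin of a listed thing).
The state is a dict: "clock": time; "joint_pos": joint angles; "qvel": joint speeds; "tau": joint torques, N m; "tcp_pos": TCP position; "orientation": TCP orientation; "wrist_force": force on the tool from outside, world axes, zero at the start; "ft_torque": the same for the moment, N m; "finger_gap": finger opening in m.
Only numpy, scipy, OpenCV 4.12 (cv2) and the standard library are available. Lean on these libraries where they do the work, as an engineer would, in place of code of your own. Each camera call takes 0.05 s, during which the arm holds its last target.

## Task

Start the steel taper key by hand in the keyway on top of the gear's shaft, thin end first and head upward, only until it begins to bind, and let go of it with its head still standing off the hub. Then tap it home with the hammer, until the head sits against the hub and the key is tight; drive the last part with the hammer alone. Finally lay the hammer down flat on the bench, clear of the gear, and leave the other things where they are.

Things in the scene. Friction and masses are not known exactly. Their poses are not given: they have to be found in the camera images.
- keyway (a point): Middle of the keyway's floor in the gear hub's front face, 80 mm above the bench. x points level into the keyway (the way the key is driven), y left across it, z up. Keyway 20 mm wide; level floor, running on 8 mm in front of the hub as the flat on the shaft's end (25 mm wide). The roof slopes down inward parallel to the key's top: 13.8 mm above the floor at the mouth, 7.5 mm at the back, 76 mm in.
- gear_stand: Fixed steel spur gear on a level shaft in a grey bearing block on a dark base plate 130 x 110 x 12 mm that reaches 14 mm in front of the hub. Hub 76 mm dia, 76 mm long, its top 28 mm above the keyway's floor; teeth 39 mm above it, from 46 mm behind the front face. Origin on the bench, 38 mm behind keyway along x; same axes.
- key_head (a point): Centre of the head of the loose steel taper key, half-way up. Head 18 mm along x, 16 mm wide (y; grasp across this), 28 mm tall; x toward the tip, z up. Its front face, 9 mm ahead in x, meets the hub when home: then this point is at x -9, y 0, z 14 mm of keyway, gap 0. Let go of it at a gap of 8 to 30 mm; in the last 5 mm fingers must not touch it.
- key: The whole key, 0.15 kg: 72 mm shank ahead of the head, 16 mm wide, flat below, 15 mm high at the head, 10 mm high 62 mm on; the last 10 mm are 11 mm wide, 8 high. Slides in freely to a gap of about 14 mm; then the hub springs open slightly and grips it, harder the further it goes (about 10 N push at the end); it stays where left. Origin below the head's front face, underside; x to tip.
- hammer_grip (a point): Point on the handle's axis near the balance of the chasing hammer, where the wooden handle is round and about 14 mm thick; hammer lying flat, this point is 15 mm above the bench. y runs along the handle away from the head, to its end 149 mm off; x along the head's axis; z up.
- hammer_head (a point): Centre of the hammer's steel head, 56 mm from hammer_grip toward -y of the hammer. Head 58 mm long along x with a striking face at each end (29 mm from this point, about 27 mm across; use either), 27 mm wide and high.
- hammer: The whole hammer, 0.24 kg, 218 mm long, loose; origin on its underside, 40 mm from hammer_grip in +y; axes as there
- tape: bystander: roll of tape lying flat, 72 mm across, 13 mm high; origin under its centre
- wax_lump: bystander: dark lump of setter's wax, 45 x 56 x 26 mm; origin under its centre
- wood_clamp: bystander: wooden ring clamp, 166 mm long (y), 28 mm thick; origin under its centre
- small_tin: bystander: small round tin, 53 mm across, 18 mm high; origin under its centre
There are look-alikes about, which are no part of the job. There is more than one size of the key; the job needs the smaller.

How it is judged:
On the way, in this order (a step that is already met when the one before it is completed fails the run):
1. the key stands in the keyway by itself, let go, with a gap of 5 to 40 mm between its head and the hub (x of key_head in the frame of keyway between -0.049 and -0.014 m and y of key_head in the frame of keyway between -0.004 and 0.004 m and z of key_head in the frame of keyway between 0.008 and 0.022 m and angle between the x axis of key_head and the x axis of keyway, either way round below 0.12 rad and contact force between the fingers and key below 0.1 N), for 0.2 s.
2. the hammer strikes the key (1 N or more) while the gap is still over 5 mm (contact force between hammer and key above 1 N and x of key_head in the frame of keyway below -0.014 m).
3. the key is home: gap under 3 mm (x of key_head in the frame of keyway above -0.012 m and y of key_head in the frame of keyway between -0.004 and 0.004 m and z of key_head in the frame of keyway between 0.008 and 0.022 m and angle between the x axis of key_head and the x axis of keyway, either way round below 0.12 rad), for 0.2 s.
At the end, for the whole second after the job is handed in: The key lies in the keyway, in line with it, its head less than 3 mm from the hub; the hammer lies at rest flat on the bench (head and handle centres less than 25 mm above it), touching neither the key nor the gear's stand (all of step 3 and linear speed of each of key, hammer below 0.02 m/s and height (world z) of each of hammer_grip, hammer_head below 0.025 m and contact force between hammer and key below 0.1 N and contact force between hammer and gear_stand below 0.1 N).
It fails at once if the fingers touch the key while the gap between its head and the hub is under 5 mm (contact force between the fingers and key above 0.5 N and x of key_head in the frame of keyway above -0.014 m and distance between key_head and keyway below 0.04 m).
It fails at once if a bystander (tape, wax lump, wooden clamp, tin) is moved by more than 30 mm (distance of any of tape, wax_lump, wood_clamp, small_tin from where it was at the start of the episode above 0.03 m).
It also fails if it takes over 72 s, if anything falls off the work surface, if the arm or the gripper's body presses on something with over 40 N, if the wrist force passes 120 N, or if a joint passes its speed limit or range.

## Working session

There is one attempt and no reset: what is moved stays moved. The work goes in short steps, Python scripts to look and compute and a shell command to move; the robot and the scene stay as the last step left them, time stands still between calls to the robot, and variables do not carry over. Pictures are saved under pics/ and viewed, and the job is handed in when it is done.

```bash
mkdir -p pics
cat > h.py <<'E'
import numpy as np, cv2
from scipy.spatial.transform import Rotation as R
from workcell import env
def rot(q): return R.from_quat([q[1],q[2],q[3],q[0]]).as_matrix()
def cam(n):
    return env.read_camera(n)
def w(c,r,col,d=None,k=1):
    r=int(round(r));col=int(round(col))
    if d is None:
        p=c["depth"][max(r-k,0):r+k+1,max(col-k,0):col+k+1]; p=p[p>0]; d=np.median(p) if p.size else 0
    v=np.array([(col-c["cx"])/c["fx"]*d,(r-c["cy"])/c["fy"]*d,d])
    return rot(c["orientation"])@v+np.array(c["origin"])
def ray(c,r,col,z):
    # intersect with plane z
    v=rot(c["orientation"])@np.array([(col-c["cx"])/c["fx"],(r-c["cy"])/c["fy"],1]); o=np.array(c["origin"])
    return o+v*(z-o[2])/v[2]
def save(c,name,box=None,s=1):
    im=c["pixels"][:,:,::-1]
    if box: im=im[box[0]:box[1],box[2]:box[3]]
    if s!=1: im=cv2.resize(im,None,fx=s,fy=s,interpolation=cv2.INTER_CUBIC)
    cv2.imwrite("pics/"+name,im)
def cloud(c):
    H,W=c["depth"].shape; cc,rr=np.meshgrid(np.arange(W),np.arange(H)); d=c["depth"]
    v=np.stack([(cc-c["cx"])/c["fx"]*d,(rr-c["cy"])/c["fy"]*d,d],-1)
    P=v@rot(c["orientation"]).T+np.array(c["origin"]); P[d==0]=np.nan
    return P
def proj(c,p):
    v=rot(c["orientation"]).T@(np.array(p)-np.array(c["origin"]))
    return v[1]/v[2]*c["fy"]+c["cy"], v[0]/v[2]*c["fx"]+c["cx"]
def st():
    s=env.get_state(); M=rot(s["orientation"])
    print("t",round(s["clock"],2),"tcp",np.round(s["tcp_pos"],4),"x",np.round(M[:,0],3),"y",np.round(M[:,1],3),"z",np.round(M[:,2],3),"gap",round(s["finger_gap"],4),"F",np.round(s["wrist_force"],1),"q",np.round(s["joint_pos"],2))
E
python3 - <<'E'
from h import *
np.set_printoptions(suppress=True)
st(); print(env.nose_length)
for n in ("scene","top"):
    c=cam(n); save(c,n+"0.png"); print(n,c["fx"],c["cx"],c["cy"],np.round(c["origin"],3),np.round(rot(c["orientation"]),2).tolist())
    for t in ["keyway","gear_stand","key_head","key","hammer_grip","hammer_head","hammer","tape","wax_lump","wood_clamp","small_tin"]:
        print(t,[(np.round(d["location"]).tolist(),round(d["score"],2),np.round(w(c,*d["location"]),3).tolist()) for d in env.pinpoint(n,t)[:4]])
E
```

```text
t 0.0 tcp [0.1707 0.5486 0.2414] x [-0.955  0.297  0.   ] y [ 0.297  0.955 -0.002] z [-0.001 -0.002 -1.   ] gap 0.0855 F [-0.   0.3  0.2] q [ 1.13  0.31  0.05  1.3  -0.    1.43]
0.011
scene 543.6932463452931 318.70432172913456 241.28475852323334 [-0.142 -0.79   0.75 ] [[0.77, -0.34, 0.54], [-0.64, -0.43, 0.64], [0.02, -0.84, -0.55]]
keyway [([218.0, 314.0], 0.8, [0.575, 0.076, 0.081]), ([236.0, 238.0], 0.43, [0.447, 0.221, 0.007])]
gear_stand [([239.0, 328.0], 0.86, [0.612, 0.066, 0.011]), ([287.0, 416.0], 0.69, [0.63, -0.21, 0.02]), ([332.0, 425.0], 0.46, [0.536, -0.317, 0.019])]
key_head [([332.0, 294.0], 0.97, [0.33, -0.164, 0.028]), ([233.0, 236.0], 0.69, [0.44, 0.219, 0.02]), ([276.0, 261.0], 0.68, [0.403, 0.056, -0.001])]
key [([240.0, 241.0], 0.77, [0.448, 0.211, -0.0]), ([335.0, 302.0], 0.63, [0.351, -0.161, 0.005]), ([314.0, 397.0], 0.35, [0.549, -0.232, 0.001])]
hammer_grip [([317.0, 409.0], 0.71, [0.563, -0.253, -0.0])]
hammer_head [([331.0, 426.0], 0.8, [0.54, -0.317, 0.02])]
hammer [([313.0, 394.0], 0.82, [0.549, -0.224, -0.001])]
tape [([276.0, 261.0], 0.74, [0.403, 0.0
[... 588 characters left out ...]
.025])]
key [([284.0, 225.0], 0.79, [0.45, 0.224, 0.025]), ([321.0, 382.0], 0.79, [0.352, -0.151, 0.031])]
hammer_grip [([244.0, 421.0], 0.63, [0.543, -0.262, 0.001])]
hammer_head [([245.0, 442.0], 0.83, [0.536, -0.311, 0.017])]
hammer [([243.0, 407.0], 0.9, [0.544, -0.225, 0.012]), ([244.0, 445.0], 0.63, [0.538, -0.317, 0.02])]
tape [([305.0, 303.0], 0.66, [0.397, 0.037, -0.002]), ([222.0, 210.0], 0.56, [0.607, 0.264, 0.015])]
wax_lump [([205.0, 394.0], 0.9, [0.639, -0.196, 0.023]), ([243.0, 422.0], 0.72, [0.543, -0.262, 0.014]), ([203.0, 166.0], 0.23, [0.657, 0.373, 0.021])]
wood_clamp [([200.0, 163.0], 0.75, [0.665, 0.381, 0.021])]
small_tin [([219.0, 207.0], 0.62, [0.615, 0.271, 0.017])]
```

View pics/scene0.png

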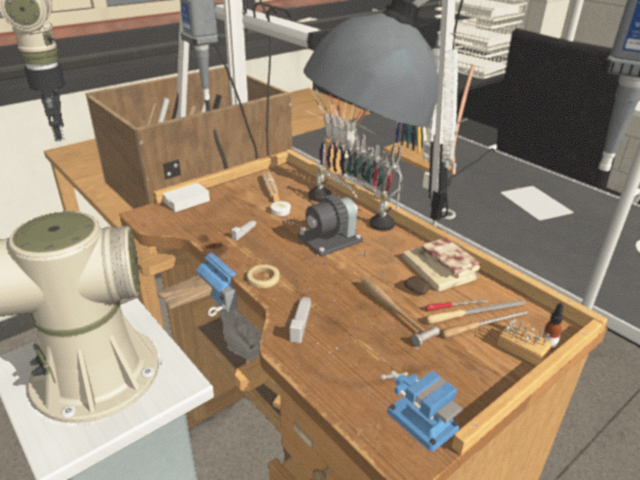

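View pics/top0.png

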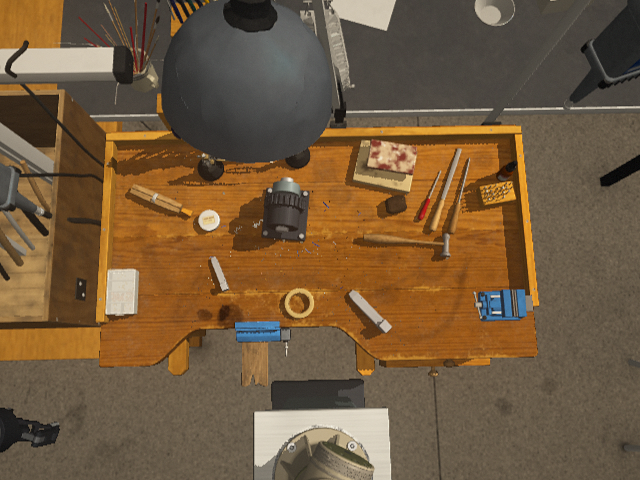

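Run:
```python
from h import *
a=cam("top");b=cam("scene")
ims=[a["pixels"][165:265,235:335],a["pixels"][245:345,175:275],a["pixels"][275:350,330:405],b["pixels"][180:260,285:365],b["pixels"][200:260,215:275],b["pixels"][285:350,265:330]]
ims=[cv2.resize(i,(260,260),interpolation=cv2.INTER_CUBIC) for i in ims]
cv2.imwrite("pics/c1.png",np.vstack([np.hstack(ims[:3]),np.hstack(ims[3:])])[:,:,::-1])
```

```text
(no output)
```

View pics/c1.png

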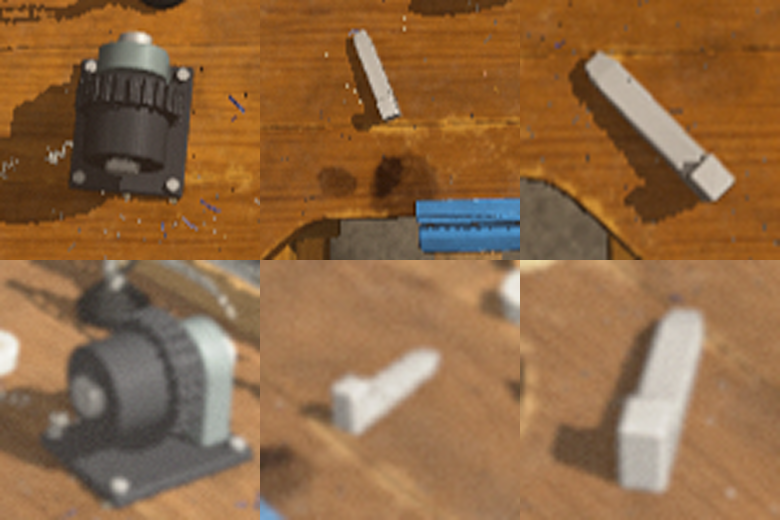

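Two things could be the key. The one at top (273,220) / scene (233,238) is about 90 mm long. The one at top (311,370) / scene (320,300) is clearly bigger. I choose the smaller. Next I measure it, the gear and the hammer from the point clouds.

Run:
```python
from h import *
np.set_printoptions(suppress=True,precision=4)
C={n:cam(n) for n in("top","scene")}
P={n:cloud(C[n]) for n in C}
def reg(n,lo,hi):
    p=P[n].reshape(-1,3); return p[np.all((p>lo)&(p<hi),1)]
for n in C:
    for nm,ctr in(("bench",(.47,.15)),):
        b=reg(n,[.45,.10,-.03],[.5,.14,.03]); print(n,"bench z",np.median(b[:,2]),b.shape)
    k=reg(n,[.40,.17,.006],[.56,.27,.05])
    r=cv2.minAreaRect((k[:,:2]*1000).astype(np.float32)); print(n,"key",r,k.shape,np.percentile(k[:,2],[5,50,95,100]))
    hd=k[k[:,2]>.022]; print(" head",hd.shape,hd.mean(0),cv2.minAreaRect((hd[:,:2]*1000).astype(np.float32)))
    big=reg(n,[.28,-.26,.006],[.45,-.08,.06]); print(" big",cv2.minAreaRect((big[:,:2]*1000).astype(np.float32)),big[:,2].max())
    pl=reg(n,[.45,-.05,.006],[.75,.22,.018]); print(" plate",cv2.minAreaRect((pl[:,:2]*1000).astype(np.float32)),pl.shape)
    hub=reg(n,[.45,-.05,.03],[.75,.22,.14]); print(" hub",hub.min(0),hub.max(0),hub.shape)
    hm=reg(n,[.50,-.345,.006],[.60,-.07,.05]); print(" hammer",cv2.minAreaRect((hm[:,:2]*1000).astype(np.float32)),hm.shape,hm[:,2].max())
    # hub rows of x vs y
    np.save("pics/"+n+".npy",P[n])
c=C["top"];save(c,"geartop.png",(170,260,245,335),7)
c=C["scene"];save(c,"gearsc.png",(185,255,290,370),8)
```

```text
top bench z -0.0015804174271720761 (321, 3)
top key ((486.5272216796875, 229.92425537109375), (76.28243255615234, 105.66991424560547), 72.68354034423828) (233, 3) [0.0069 0.0116 0.0286 0.0323]
 head (44, 3) [0.4442 0.2277 0.0268] ((444.3573913574219, 227.65090942382812), (17.563329696655273, 15.33874225616455), 20.98764419555664)
 big ((375.13543701171875, -170.38623046875), (132.50601196289062, 176.03814697265625), 2.8925278186798096) 0.04374891369125744
 plate ((598.5325927734375, 91.84402465820312), (298.9869079589844, 249.45855712890625), 2.084153413772583) (766, 3)
 hub [0.5663 0.0285 0.0397] [0.7426 0.2193 0.1217] (1680, 3)
 hammer ((553.330322265625, -225.77194213867188), (91.74885559082031, 238.1410675048828), 0.17407314479351044) (813, 3) 0.03262089181302552
scene bench z -0.0010460811078522037 (195, 3)
scene key ((475.5016174316406, 239.4354705810547), (90.84323120117188, 19.500511169433594), 23.05111312866211) (167, 3) [0.0067 0.012  0.0269 0.0284]
 head (34, 3) [0.443  0.2261 0.0257] ((443.9389953613281, 227.4318389892578), (22.518123626708984, 16.609670639038086), 21.9276123046875)
 big ((377.78192138671875, -122.87711334228516), (134.51284790039062, 23.25148582458496), 42.662654876708984) 0.041802475567742636
 plate ((659.36572265625, 105.35608673095703), (182.9361114501953, 194.65065002441406), 83.61473846435547) (879, 3)
 hub [0.5637 0.0252 0.0301] [0.75   0.2176 0.12  ] (1735, 3)
 hammer ((555.9158325195312, -230.52239990234375), (227.6612091064453, 92.41527557373047), 88.10492706298828) (1048, 3) 0.029748017389679804
```

View pics/geartop.png

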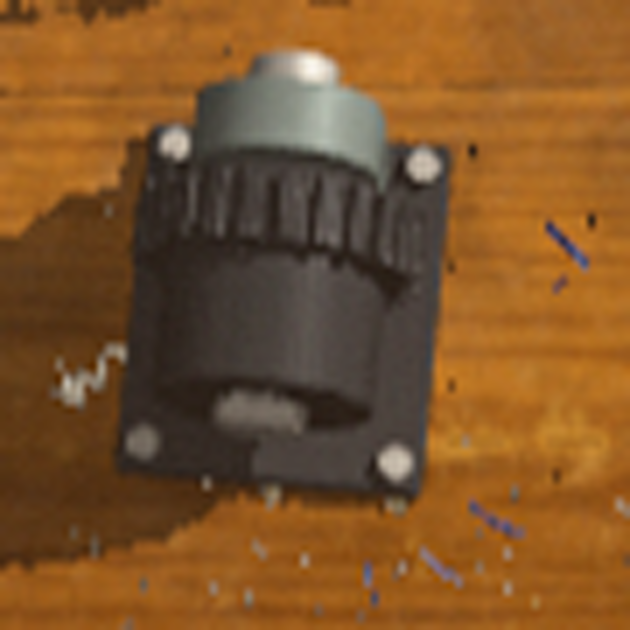

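View pics/gearsc.png

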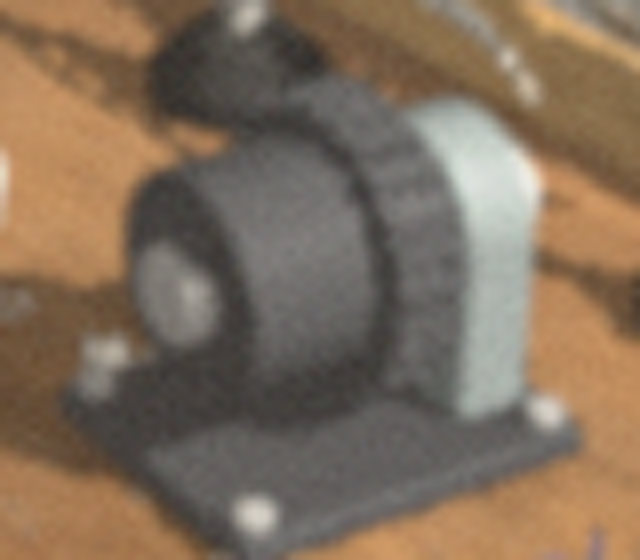

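```bash
cat > gear.py <<'E'
from h import *
from scipy.optimize import least_squares
np.set_printoptions(suppress=True,precision=4)
def gearfit(n,Pn):
    p=Pn.reshape(-1,3); p=p[~np.isnan(p[:,0])]
    def model(v):
        x,y,th=v; u=np.array([np.cos(th),np.sin(th)]);l=np.array([-u[1],u[0]])
        q=p[:,:2]-[x,y]; return q@u,q@l,p[:,2]
    v=np.array([.575,.08,-.08])
    for dz in [0]:
      for it in range(6):
        a,b,z=model(v)
        r=np.hypot(b,z-.070)
        cyl=(a>.006)&(a<.040)&(abs(r-.038)<(.012 if it<3 else .006))&(z>.05)
        face=(abs(a)<(.012 if it<3 else .006))&(r<.033)&(r>.016)&(abs(b)<.033)
        def f(v):
            a,b,z=model(v[:3]);r=np.hypot(b,z-.070-v[3])
            return np.r_[(r-.038)[cyl],a[face]]
        s=least_squares(f,np.r_[v,0],loss="soft_l1",f_scale=.002); v=s.x[:3]
    print(n,"keyway xy",v[:2],"yaw deg",np.degrees(v[2]),"dz",s.x[3],"n",cyl.sum(),face.sum(),"rms",np.sqrt(np.mean(s.fun**2)))
    return v
if __name__=="__main__":
  for n in("top","scene"):
    gearfit(n,np.load("pics/"+n+".npy"))
  c=cam("top")
  # plate corners
  for rc in((236.9,261.9),(241,304.3),(191.1,309.3),(187.9,266.4)): print(ray(c,*rc,.012))
E
python3 gear.py
python3 - <<'E'
from h import *
np.set_printoptions(suppress=True,precision=4)
for n in("top","scene"):
    p=np.load("pics/"+n+".npy").reshape(-1,3)
    # key: band
    m=np.all((p>[.42,.2,.005])&(p<[.54,.275,.04]),1)
    k=p[m]; 
    th=np.radians(22)
    # largest cluster via image components
    import scipy.ndimage as nd
    P=np.load("pics/"+n+".npy"); M=np.all((P>[.41,.19,.005])&(P<[.56,.28,.04]),-1); lab,nn=nd.label(M); sz=nd.sum(M,lab,range(1,nn+1)); K=P[lab==1+np.argmax(sz)]
    r=cv2.minAreaRect((K[:,:2]*1000).astype(np.float32)); print(n,"key",r,len(K)); print(cv2.boxPoints(r))
    pc=np.linalg.eigh(np.cov(K[:,:2].T))[1][:,1]; print("yaw",np.degrees(np.arctan2(pc[1],pc[0]))%180)
    # hammer
    M=np.all((P>[.48,-.36,.005])&(P<[.61,-.07,.05]),-1); lab,nn=nd.label(M); sz=nd.sum(M,lab,range(1,nn+1)); K=P[lab==1+np.argmax(sz)]
    r=cv2.minAreaRect((K[:,:2]*1000).astype(np.float32)); print(n,"hammer",r,len(K)); print(cv2.boxPoints(r))
    for y in np.arange(-.34,-.1,.02):
        s=K[abs(K[:,1]-y)<.01]
        if len(s): print(round(y,3),s.min(0)[0],s.max(0)[0],s[:,2].max())
E
```

```text
top keyway xy [0.5755 0.0827] yaw deg -6.144239531814978 dz -0.0013973458598136247 n 439 77 rms 0.0017118425077123083
scene keyway xy [0.5757 0.0832] yaw deg -6.154530371901933 dz -0.0011659696881135817 n 376 173 rms 0.0017999488808765549
[0.5671 0.1355 0.012 ]
[0.5545 0.0304 0.012 ]
[0.683  0.0153 0.012 ]
[0.6936 0.1236 0.012 ]
top key ((476.94720458984375, 241.03538513183594), (89.79619598388672, 16.246234893798828), 22.666624069213867) 238
[[432.3865 231.2288]
 [438.6473 216.2374]
 [521.5079 250.842 ]
 [515.2471 265.8334]]
yaw 23.159096586685962
top hammer ((537.8228149414062, -222.23751831054688), (214.4410858154297, 57.36411666870117), 89.13976287841797) 639
[[ 507.5342 -329.0154]
 [ 564.8919 -329.8766]
 [ 568.1114 -115.4597]
 [ 510.7537 -114.5984]]
-0.32 0.5076099088505914 0.5649037731955533 0.029959441125537056
-0.3 0.5089539795201902 0.5447550325401012 0.024698705511125407
-0.28 0.5387598423228047 0.5449125695552942 0.022252727896808766
-0.26 0.5401411584053929 0.548240420249227 0.018755306902184188
-0.24 0.5426718616352022 0.551258748571676 0.02174047636996357
-0.22 0.542809
[... 881 characters left out ...]
4826799176833 0.5655463548131198 0.028632959550451864
-0.3 0.5089519408412957 0.5428437360139113 0.024052766649240387
-0.28 0.5376324102226219 0.5469184725519776 0.017802889435540203
-0.26 0.539810601589577 0.5485168602031407 0.018440055778354725
-0.24 0.5411822710331999 0.5527326035208325 0.018840162801254667
-0.22 0.5418306936366145 0.5561634304235532 0.022320898768657282
-0.2 0.5408327614974101 0.5600676457007713 0.024566531661529334
-0.18 0.5418591227126403 0.5607013095740934 0.025668171066039358
-0.16 0.5427945805509004 0.5631834240935418 0.029748017389679804
-0.14 0.5448847530395922 0.5630691302889047 0.028566137305464423
-0.12 0.5487904801335948 0.5648363380180628 0.025159166567167213
```

Run:
```python
from h import *
np.set_printoptions(suppress=True,precision=3)
for n in("top","scene"):
    P=np.load("pics/"+n+".npy").reshape(-1,3)
    for lo,hi in((.05,.12),(.13,.3),(.3,.5),(.5,.7),(.7,1.1)):
        m=(P[:,2]>lo)&(P[:,2]<hi)&(P[:,0]>.25)&(P[:,0]<1)&(abs(P[:,1])<.7); q=P[m]
        if len(q):
            print(n,lo,hi,len(q),q.min(0),q.max(0))
            H,xe,ye=np.histogram2d(q[:,0],q[:,1],bins=[np.arange(.25,1.01,.05),np.arange(-.7,.71,.1)]); 
            for i in range(len(xe)-1):
                if H[i].sum(): print("  x%.2f"%xe[i],H[i].astype(int))
```

```text
top 0.05 0.12 7752 [ 0.35 -0.5   0.05] [1.   0.7  0.12]
  x0.35 [  0   0 782 132   0   0   0   0   0   0   0   0 276  76]
  x0.40 [  0   0 188   6   0   0   0   0   0   0   0   0 337   0]
  x0.45 [  0   0   0   0   0   0   0   0   0   0   0   0 305   0]
  x0.50 [  0   0   0   0   0   0   0   0   0   0   0   0 283   0]
  x0.55 [  0   0   0   0   0   0   0 409  93   0   0   0 295   0]
  x0.60 [  0   0   2   0   0   0   0 590 178   0   0   0 281  27]
  x0.65 [  0   0  14   0   0   0   0 365  19   0   0   0 267 137]
  x0.70 [  0   0 122   0  11  19   0   0   3 100   0   0 261 169]
  x0.75 [  0   0   0   0  18  17   0   1   0  46   0   0 258 182]
  x0.80 [  0   0   0   0   0   0   0   0   0   0  34   0 244   0]
  x0.85 [  0   0 143   0   0   0 174   0   0   0 149   0  88 339]
  x0.90 [0 0 0 0 0 0 0 0 0 0 6 0 0 0]
  x0.95 [  0   0   0   0   0   0   0   0   0   0  16 290   0   0]
top 0.13 0.3 8587 [ 0.359 -0.478  0.13 ] [0.984 0.7   0.3  ]
  x0.35 [  0   0   0   0   0   0   0   0   0   0   0   0 589 213]
  x0.40 [  0   0   0   0   0   0   0   0   0   0   0   0 543   0]
  x0.45 [  0   0   0 
[... 4223 characters left out ...]
 0    0 1800  283    0    0    0    0    0    0]
  x0.90 [ 0  0  0  0  0  0 15  0  0  0  0  0  0  0]
scene 0.5 0.7 3711 [ 0.538 -0.489  0.5  ] [0.91  0.581 0.629]
  x0.50 [ 0  0  0  0  0  0  0  0  0  0  0  0 23  0]
  x0.55 [ 0  0  0  0  0  0  0  0  0  0  0  0 42  0]
  x0.60 [0 0 0 0 0 0 0 0 0 0 0 0 3 0]
  x0.65 [   0    0 1909    0    0    0    0    0    0    0    0    0    0    0]
  x0.70 [  0   0 396   0   0   0   0   0  17   0   0   0   0   0]
  x0.75 [  0   0   0   0   0   0   0  58 169   0   0   0   0   0]
  x0.80 [  0   0   0   0   0   0   0 358 181   0   0   0   0   0]
  x0.85 [  0   0   0   0   0   0 237 257   1   0   0   0   0   0]
  x0.90 [ 0  0  0  0  0  0 60  0  0  0  0  0  0  0]
```

```bash
python3 -m creep '{"hand":[45,45,45,45,45],"delta_pos":[[-0.04,-0.0255,0],[-0.04,-0.0255,0],[-0.04,-0.0255,0],[-0.04,-0.0255,0],[-0.04,-0.0255,0]],"turn":[0,0,0,0,0]}' 40
python3 -m creep '{"hand":[45,45,45,45,45],"delta_pos":[[-0.04,-0.0255,0],[-0.04,-0.0255,0],[-0.04,-0.0255,0],[-0.04,-0.0255,0],[-0.04,-0.0255,0]],"turn":[0,0,0,0,0]}'
python3 -m creep '{"hand":[45,45,45,45,45],"delta_pos":[[0,0,0.02],[0,0,0.02],[0,0,0.02],[0,0,0.02],[0,0,0.02]],"turn":[-1,-1,-1,-1,-1]}'
python3 -m creep '{"hand":[45,45,45,45,45],"delta_pos":[[0,0,0.01],[0,0,0.01],[0,0,0.01],[0,0,0],[0,0,0]],"turn":[-1,-1,-1,-0.04,0]}'
cat >> h.py <<'E'
def goto(p,yawy=None,s=None):
    """print needed tool-frame shift in scaled units and turn units"""
    s=env.get_state(); M=rot(s["orientation"]); d=np.array(p)-np.array(s["tcp_pos"])
    print("shift units",np.round(M.T@d/0.8,4),"mm",np.round(M.T@d*1000,1))
    if yawy is not None:
        cy=np.degrees(np.arctan2(M[1,1],M[0,1])); e=(yawy-cy+180)%360-180
        print("yawy now",round(cy,2),"turn units",round(-e/5,3))
E
python3 -c "
from h import *
st(); goto([.4434,.2264,.03],112.9)"
```

```text
clock: 1.87
tcp_pos: [0.2941, 0.4028, 0.2424]
orientation: [0.0, 0.15, 0.989, 0.0]
wrist_force: [0.6, 0.3, -0.5]
finger_gap: 0.045
clock: 2.28
tcp_pos: [0.4168, 0.2576, 0.2426]
orientation: [0.0, 0.15, 0.989, 0.0]
wrist_force: [0.2, 0.6, 0.2]
finger_gap: 0.0448
clock: 2.7
tcp_pos: [0.4161, 0.2589, 0.1617]
orientation: [0.0, -0.069, 0.998, 0.0]
wrist_force: [0.2, 0.2, 0.2]
finger_gap: 0.0449
clock: 3.12
tcp_pos: [0.4155, 0.259, 0.1381]
orientation: [-0.0, -0.198, 0.98, -0.0]
wrist_force: [-0.3, 0.2, 0.2]
finger_gap: 0.0451
t 3.12 tcp [0.4155 0.259  0.1381] x [-0.922 -0.387  0.001] y [-0.387  0.922  0.   ] z [-0.001 -0.    -1.   ] gap 0.0451 F [-0.3  0.2  0.2] q [ 0.39  0.21 -0.36  1.01  0.   -0.  ]
shift units [-0.0164 -0.0511  0.1351] mm [-13.1 -40.9 108.1]
yawy now 112.78 turn units -0.023
```

```bash
python3 -m creep '{"hand":[45,45,45,45,45],"delta_pos":[[-0.0164,-0.025,0.02],[0,-0.026,0.03],[0,0,0.03],[0,0,0.02],[0,0,0]],"turn":[-0.02,0,0,0,0]}'
python3 - <<'E'
from h import *
st(); goto([.4434,.2264,.014],112.9)
a=cam("top");b=cam("scene")
ims=[cv2.resize(a["pixels"][225:325,165:295],(520,400)),cv2.resize(b["pixels"][185:275,190:270],(355,400))]
cv2.imwrite("pics/g1.png",np.hstack(ims)[:,:,::-1][:, :800])
E
```

```text
clock: 3.53
tcp_pos: [0.4421, 0.2257, 0.0559]
orientation: [-0.002, -0.198, 0.98, -0.0]
wrist_force: [-0.5, 0.3, -1.1]
finger_gap: 0.0454
t 3.53 tcp [0.4421 0.2257 0.0559] x [-0.922 -0.388  0.005] y [-0.388  0.922  0.   ] z [-0.004 -0.001 -1.   ] gap 0.0454 F [-0.5  0.3 -1.1] q [ 0.31  0.31 -0.45  0.82  0.   -0.09]
shift units [-0.0021  0.0002  0.0524] mm [-1.7  0.1 41.9]
yawy now 112.84 turn units -0.013
```

View pics/g1.png

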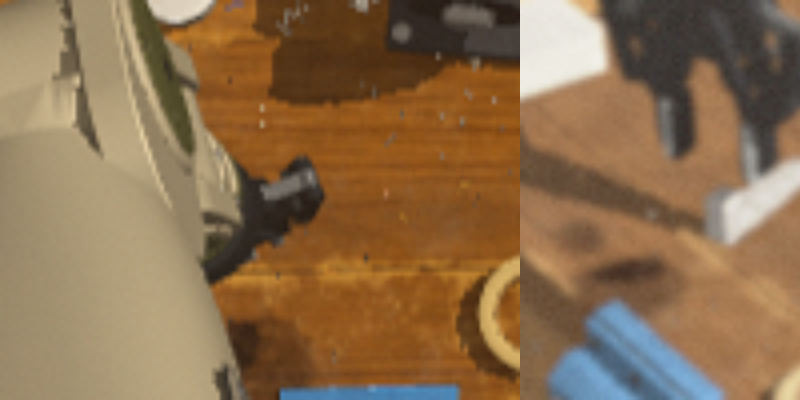

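The scene view shows the two fingers spread across the key head, which is at crop (715,215). The top view is blocked by the arm. I'm descending now.

```bash
python3 -m creep '{"hand":[45,45,45,45,45],"delta_pos":[[-0.001,0,0.02],[0,0,0.02],[0,0,0.0115],[0,0,0],[0,0,0]],"turn":[0,0,0,0,0]}'
python3 - <<'E'
from h import *
st(); goto([.4434,.2264,.014],112.9)
b=cam("scene")
save(b,"g2.png",(185,275,190,290),6)
E
```

```text
clock: 4.05
tcp_pos: [0.4449, 0.2273, 0.0179]
orientation: [0.0, -0.199, 0.98, 0.0]
wrist_force: [0.4, -0.5, 0.0]
finger_gap: 0.0449
t 4.05 tcp [0.4449 0.2273 0.0179] x [-0.92  -0.391 -0.001] y [-0.391  0.92  -0.   ] z [ 0.  0. -1.] gap 0.0449 F [ 0.4 -0.5  0. ] q [ 0.31  0.36 -0.49  0.72  0.   -0.09]
shift units [ 0.0021 -0.0003  0.0048] mm [ 1.7 -0.3  3.9]
yawy now 113.01 turn units 0.022
```

View pics/g2.png

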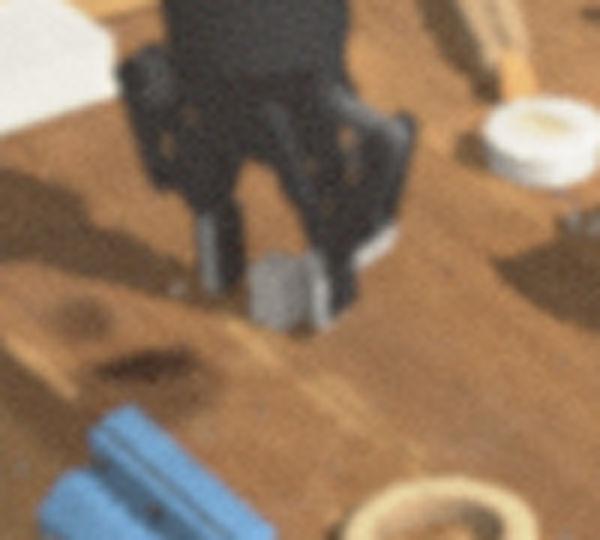

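```bash
python3 -m creep '{"hand":[45,45,30,10,10],"delta_pos":[[0.002,0,0.0045],[0,0,0],[0,0,0],[0,0,0],[0,0,0]],"turn":[0,0,0,0,0]}' 50
python3 -m creep '{"hand":[10,10,10,10,10],"delta_pos":[[0,0,0],[0,0,0],[0,0,0],[0,0,-0.02],[0,0,-0.03]],"turn":[0,0,0,0,0]}'
python3 - <<'E'
from h import *
st()
b=cam("scene")
save(b,"g3.png",(165,275,180,300),6)
E
```

```text
clock: 4.52
tcp_pos: [0.4434, 0.2265, 0.014]
orientation: [0.0, -0.199, 0.98, 0.0]
wrist_force: [-0.2, -0.2, 1.2]
finger_gap: 0.0153
clock: 4.93
tcp_pos: [0.4407, 0.2255, 0.0515]
orientation: [-0.003, -0.199, 0.98, -0.0]
wrist_force: [0.7, 0.9, -1.2]
finger_gap: 0.0155
t 4.93 tcp [0.4407 0.2255 0.0515] x [-0.921 -0.391  0.006] y [-0.391  0.921  0.   ] z [-0.006 -0.002 -1.   ] gap 0.0155 F [ 0.7  0.9 -1.2] q [ 0.31  0.31 -0.46  0.81 -0.   -0.09]
```

View pics/g3.png

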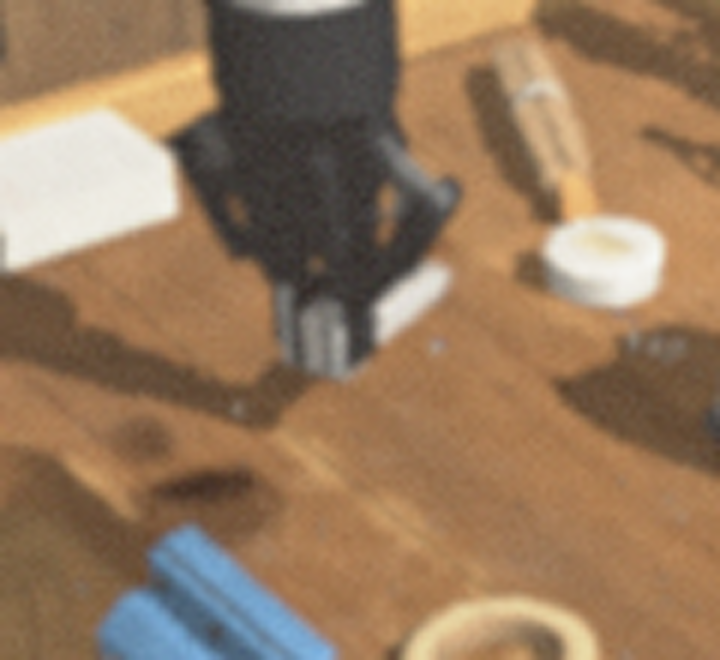

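```bash
python3 -m creep '{"hand":[10,10,10,10,10],"delta_pos":[[0,0,-0.02],[0,0,-0.02],[0,0,-0.02],[0,0,-0.013],[0,0,0]],"turn":[1,1,1,1,1]}'
python3 -m creep '{"hand":[10,10,10,10,10],"delta_pos":[[0,0,0],[0,0,0],[0,0,0],[0,0,0],[0,0,0]],"turn":[0.8,0,0,0,0]}'
python3 - <<'E'
from h import *
st(); goto([.4762,.0937,.11],83.85)
E
```

```text
clock: 5.4
tcp_pos: [0.4445, 0.2268, 0.1139]
orientation: [0.002, 0.02, 1.0, 0.001]
wrist_force: [0.1, 0.6, -1.9]
finger_gap: 0.0154
clock: 5.82
tcp_pos: [0.4429, 0.2263, 0.1115]
orientation: [-0.0, 0.052, 0.999, -0.0]
wrist_force: [-0.4, -0.6, -0.5]
finger_gap: 0.0153
t 5.82 tcp [0.4429 0.2263 0.1115] x [-0.995  0.103  0.001] y [ 0.103  0.995 -0.   ] z [-0.001 -0.    -1.   ] gap 0.0153 F [-0.4 -0.6 -0.5] q [ 0.31  0.25 -0.38  0.95  0.    0.41]
shift units [-0.0585 -0.1605  0.0019] mm [ -46.8 -128.4    1.5]
yawy now 84.07 turn units 0.045
```

```bash
python3 -m creep '{"hand":[10,10,10,10,10],"delta_pos":[[-0.014,-0.04,0],[-0.015,-0.04,0],[-0.015,-0.04,0],[-0.0145,-0.04,0.002],[0,0,0]],"turn":[0.04,0,0,0,0]}'
python3 - <<'E'
from h import *
from gear import gearfit
np.set_printoptions(suppress=True,precision=4)
st(); goto([.4762,.0937,.11],83.85)
for n in("top","scene"):
    c=cam(n); P=cloud(c); np.save("pics/k"+n+".npy",P)
    if n=="top": save(c,"k_top.png",(180,300,230,330),6)
    else: save(c,"k_sc.png",(180,280,260,370),6)
    th=np.radians(-6.15);u=np.array([np.cos(th),np.sin(th)]);l=np.array([-u[1],u[0]])
    p=P.reshape(-1,3);q=p[:,:2]-[.5756,.083];a=q@u;b=q@l
    m=(a>-.085)&(a<-.012)&(abs(b)<.03)&(p[:,2]>.07)&(p[:,2]<.125)
    A,B,Z=a[m],b[m],p[m,2]
    print(n,m.sum())
    for s in np.arange(-.085,-.01,.01):
        k=(A>=s)&(A<s+.01)
        if k.sum(): print(round(s,3),k.sum(),"b",B[k].min(),np.median(B[k]),B[k].max(),"z",np.median(Z[k]),Z[k].max())
E
```

```text
clock: 6.23
tcp_pos: [0.4777, 0.0894, 0.1101]
orientation: [0.001, 0.056, 0.998, -0.001]
wrist_force: [0.4, 0.2, -0.6]
finger_gap: 0.0149
t 6.23 tcp [0.4777 0.0894 0.1101] x [-0.994  0.113 -0.002] y [ 0.113  0.994 -0.002] z [ 0.001 -0.002 -1.   ] gap 0.0149 F [ 0.4  0.2 -0.6] q [ 0.02  0.23 -0.41  0.93 -0.    0.13]
shift units [0.0024 0.0051 0.0002] mm [1.9 4.1 0.1]
yawy now 83.53 turn units -0.064
top 0
scene 178
-0.085 26 b -0.0127307890256714 -0.009932089956768026 0.003042117180593879 z 0.10598518139423435 0.10985619558494686
-0.075 30 b -0.014522129934362598 -0.00942997943767019 0.00846837395745314 z 0.10576591783333389 0.11055418752433621
-0.065 30 b -0.01609198081666855 -0.009455021670790001 0.003739601856811896 z 0.10584039139994977 0.11060359721294122
-0.055 28 b -0.012185417874540829 -0.008335287562590749 0.004717039374032768 z 0.10565933998956545 0.10895692377027044
-0.045 27 b -0.014885912215091763 -0.009016310800012892 0.004932827210123651 z 0.10465113294128292 0.10787959599978614
-0.035 26 b -0.014807131868367388 -0.008528385067835213 0.002931033336470754 z 0.10365036709744968 0.10740358517885751
-0.025 11 b -0.011263483227123026 -0.007737154048038964 0.001674876338421723 z 0.10235314713630239 0.10681947340413345
```

View pics/k_top.png

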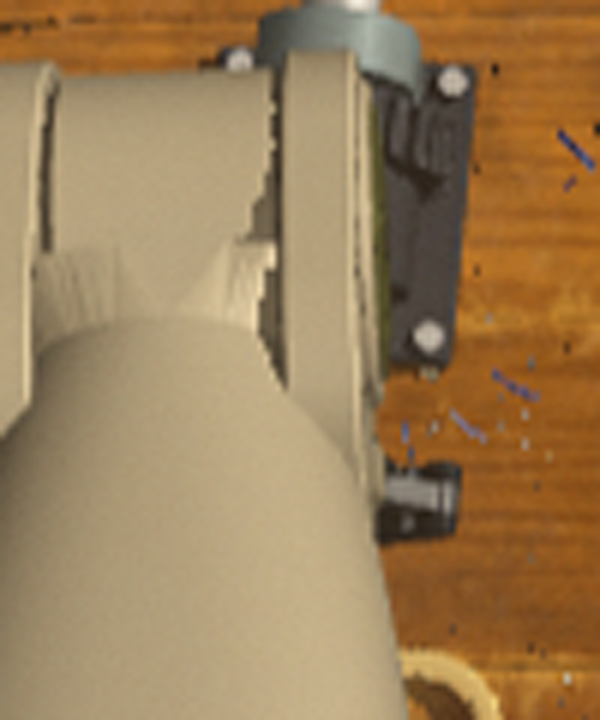

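View pics/k_sc.png

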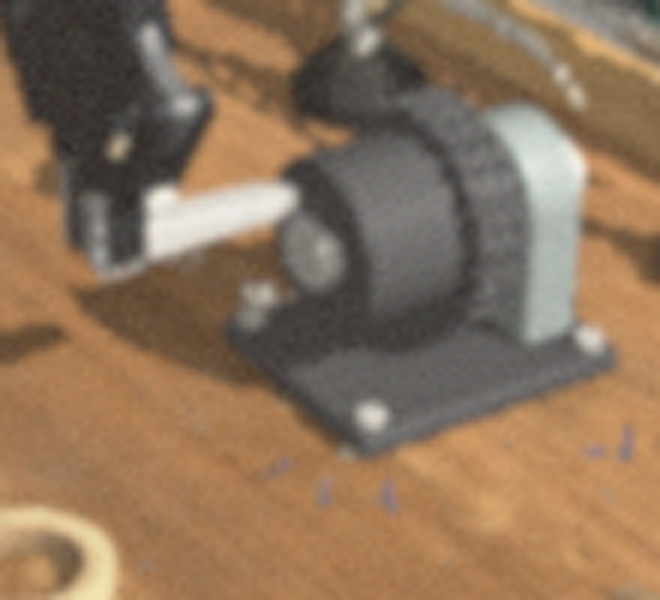

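The key is level in the grip and points at the keyway, with its tip at scene crop (295,195). I'll let it settle and re-measure.

```bash
python3 -m creep '{"hand":[10,10,10,10,10],"delta_pos":[[0,0,0],[0,0,0],[0,0,0],[0,0,0],[0,0,0]],"turn":[0,0,0,0,0]}'
cat > keyfit.py <<'E'
from h import *
from scipy.optimize import least_squares
np.set_printoptions(suppress=True,precision=4)
KW=np.array([.5756,.083]);TH=np.radians(-6.15);U=np.array([np.cos(TH),np.sin(TH)]);L=np.array([-U[1],U[0]])
def shank(Ps,amax,amin=-.08):
    # side face visible from scene (right side, b=-8) and top face
    p=np.vstack([P.reshape(-1,3) for P in Ps]); q=p[:,:2]-KW;a=q@U;b=q@L;z=p[:,2]
    m=(a>amin)&(a<amax)&(abs(b)<.03)&(z>.07)&(z<.13); a,b,z=a[m],b[m],z[m]
    return a,b,z
if __name__=="__main__":
    st()
    Ps=[]
    for i in range(5): Ps.append(cloud(cam("scene")))
    a,b,z=shank(Ps,-.03)
    # side face: points whose z is well below the top
    zt=np.polyval(np.polyfit(a,z,1),a)
    for lo in np.arange(-.08,-.03,.01):
        k=(a>=lo)&(a<lo+.01)
        h=np.histogram2d(b[k],z[k],bins=[np.arange(-.018,.0141,.004),np.arange(.084,.1141,.003)])[0].astype(int)
        print(round(lo,3)); print(h.T[::-1])
E
python3 keyfit.py
```

```text
clock: 6.75
tcp_pos: [0.4757, 0.0949, 0.1103]
orientation: [0.0, 0.053, 0.999, 0.0]
wrist_force: [-0.5, -1.3, -1.3]
finger_gap: 0.0154
t 6.75 tcp [0.4757 0.0949 0.1103] x [-0.994  0.106  0.   ] y [0.106 0.994 0.   ] z [ 0.  0. -1.] gap 0.0154 F [-0.5 -1.3 -1.3] q [ 0.03  0.23 -0.41  0.93  0.    0.14]
-0.08
[[ 0  2  1  0  2  2  0  0]
 [ 0  2  9 15 12 14  3  0]
 [ 0  0 13  9  3  6  2  0]
 [ 0  0 10  6  0  0  0  0]
 [ 0  0 17  5  0  0  0  0]
 [ 0  0 13  4  0  0  0  0]
 [ 0  0  0  1  0  0  0  0]
 [ 0  0  0  0  0  0  0  0]
 [ 0  0  0  0  0  0  0  0]
 [ 0  0  0  0  0  0  0  0]]
-0.07
[[ 0  0  0  0  0  0  0  0]
 [ 0  1  6  4 10 14  2  0]
 [ 0  4 14 10 10  4  4  0]
 [ 0  0 11  7  0  0  0  0]
 [ 0  2 12  6  0  0  0  0]
 [ 0  1  9  8  1  0  0  0]
 [ 0  0  1  5  0  0  0  0]
 [ 0  0  0  0  0  0  0  0]
 [ 0  0  0  0  0  0  0  0]
 [ 0  0  0  0  0  0  0  0]]
-0.06
[[ 0  0  0  0  0  0  0  0]
 [ 0  0  5  8  3  5  0  0]
 [ 0  0 13 16  9  9 10  0]
 [ 0  3 11  7  0  0  1  1]
 [ 0  1 16  8  0  0  0  0]
 [ 0  1 12  3  0  0  0  0]
 [ 0  0  2  3  0  0  0  0]
 [ 0  0  0  0  0  0  0  0]
 [ 0  0  0  0  0  0  0  0]
 [ 0  0  0  0  0  0  0  0]]
-0.05
[[ 0  0  0  0  0  0  0  0]
 [ 0  0  1  2  2  1  0  0]
 [ 0  2 12 15 11 15  7  0]
 [ 0  2 17  4  3  3  0  0]
 [ 0  2  9  4  0  0  0  0]
 [ 0  2 14  8  0  0  0  0]
 [ 0  0  0  1  0  0  0  0]
 [ 0  0  0  0  0  0  0  0]
 [ 0  0  0  0  0  0  0  0]
 [ 0  0  0  0  0  0  0  0]]
-0.04
[[ 0  0  0  0  0  0  0  0]
 [ 0  0  0  0  0  0  0  0]
 [ 0  4  9 10 12 12  5  0]
 [ 0  0 11 13  6  3  3  0]
 [ 0  1  8  3  1  0  0  0]
 [ 0  1 12  8  0  0  0  0]
 [ 0  0  0  2  0  0  0  0]
 [ 0  0  0  0  0  0  0  0]
 [ 0  0  0  0  0  0  0  0]
 [ 0  0  0  0  0  0  0  0]]
```

```bash
python3 - <<'E'
from h import *
goto([.4762,.0937,.0953],83.85)
E
python3 -m creep '{"hand":[10,10,10,10,10],"delta_pos":[[-0.0008,-0.0014,0.008],[0,0,0.0105],[0,0,0],[0,0,0],[0,0,0]],"turn":[0,0,0,0,0]}'
python3 - <<'E'
from h import *
st();goto([.4762,.0937,.0953],83.85)
E
```

```text
shift units [-0.0004 -0.0007  0.0188] mm [-0.3 -0.6 15. ]
yawy now 83.83 turn units -0.004
clock: 7.42
tcp_pos: [0.4762, 0.0928, 0.0952]
orientation: [-0.0, 0.054, 0.999, 0.0]
wrist_force: [0.4, 0.7, -1.9]
finger_gap: 0.0151
t 7.42 tcp [0.4762 0.0928 0.0952] x [-0.994  0.108  0.001] y [ 0.108  0.994 -0.   ] z [-0.001  0.    -1.   ] gap 0.0151 F [ 0.4  0.7 -1.9] q [ 0.03  0.24 -0.43  0.9   0.    0.14]
shift units [ 0.0001  0.0011 -0.0002] mm [ 0.1  0.9 -0.1]
yawy now 83.8 turn units -0.011
```

```bash
python3 -m creep '{"hand":[10,10,10,10,10],"delta_pos":[[-0.01,0.0006,0],[-0.012,0,0],[-0.012,0,0],[-0.01,0,0],[0,0,0]],"turn":[0,0,0,0,0]}'
cat > kw.py <<'E'
from keyfit import *
def kst():
    s=env.get_state();q=np.array(s["tcp_pos"][:2])-KW
    M=rot(s["orientation"]);F=np.array(s["wrist_force"])
    print("t",round(s["clock"],2),"a mm %.1f b %.1f z %.1f gap %.1f"%(q@U*1e3,q@L*1e3,s["tcp_pos"][2]*1e3,-q@U*1e3-9),"Fa %.1f Fb %.1f Fz %.1f"%(F[:2]@U,F[:2]@L,F[2]),"yawy",round(np.degrees(np.arctan2(M[1,1],M[0,1])),2),"fing",round(s["finger_gap"],4))
if __name__=="__main__": kst()
E
python3 kw.py
python3 - <<'E'
from h import *
b=cam("scene"); save(b,"i1.png",(180,280,260,370),6)
E
```

```text
clock: 7.83
tcp_pos: [0.5144, 0.0893, 0.0958]
orientation: [0.001, 0.054, 0.999, 0.0]
wrist_force: [0.3, -0.2, -1.4]
finger_gap: 0.0154
t 7.83 a mm -61.5 b -0.3 z 95.8 gap 52.5 Fa 0.3 Fb -0.2 Fz -1.4 yawy 83.78 fing 0.0154
```

View pics/i1.png

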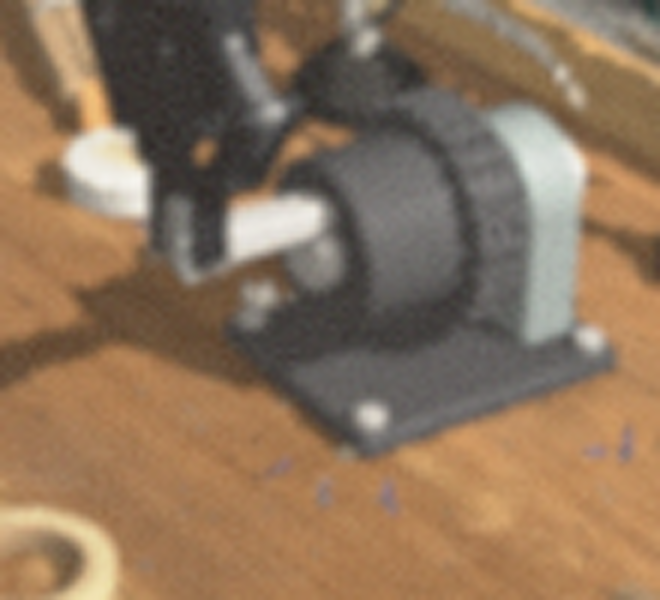

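The key's tip has gone into the keyway at scene crop (325,215), 20 mm deep with no contact force. I lower it slightly and carry on.

```bash
python3 -m creep '{"hand":[10,10,10,10,10],"delta_pos":[[-0.008,0.0004,0.001],[-0.008,0,0.0005],[-0.008,0,0.0005],[0,0,0],[0,0,0]],"turn":[0,0,0,0,0]}'
python3 kw.py
python3 -m creep '{"hand":[10,10,10,10,10],"delta_pos":[[-0.004,0,0],[-0.004,0,0],[-0.004,0,0],[0,0,0],[0,0,0]],"turn":[0,0,0,0,0]}'
python3 kw.py
```

```text
clock: 8.3
tcp_pos: [0.5313, 0.0878, 0.094]
orientation: [0.0, 0.054, 0.999, 0.0]
wrist_force: [0.3, -0.7, 0.1]
finger_gap: 0.0154
t 8.3 a mm -44.5 b 0.0 z 94.0 gap 35.5 Fa 0.4 Fb -0.7 Fz 0.1 yawy 83.8 fing 0.0154
clock: 8.72
tcp_pos: [0.5408, 0.0868, 0.094]
orientation: [0.0, 0.054, 0.999, 0.0]
wrist_force: [0.3, -0.9, 0.1]
finger_gap: 0.0153
t 8.72 a mm -35.0 b 0.0 z 94.0 gap 26.0 Fa 0.4 Fb -0.9 Fz 0.1 yawy 83.8 fing 0.0153
```

```bash
python3 -m creep '{"hand":[10,10,10,10,10],"delta_pos":[[-0.003,0,0],[-0.003,0,0],[-0.003,0,0],[0,0,0],[0,0,0]],"turn":[0,0,0,0,0]}'
python3 kw.py
python3 -m creep '{"hand":[10,10,10,10,10],"delta_pos":[[-0.002,0,0],[-0.002,0,0],[-0.001,0,0],[0,0,0],[0,0,0]],"turn":[0,0,0,0,0]}'
python3 kw.py
```

```text
clock: 9.13
tcp_pos: [0.548, 0.086, 0.094]
orientation: [0.001, 0.054, 0.999, 0.0]
wrist_force: [0.7, -0.1, 0.6]
finger_gap: 0.0151
t 9.13 a mm -27.8 b 0.0 z 94.0 gap 18.8 Fa 0.7 Fb -0.1 Fz 0.6 yawy 83.8 fing 0.0151
clock: 9.55
tcp_pos: [0.5509, 0.0857, 0.094]
orientation: [-0.0, 0.054, 0.999, 0.0]
wrist_force: [-4.4, 1.1, 4.9]
finger_gap: 0.0154
t 9.55 a mm -24.8 b 0.0 z 94.0 gap 15.8 Fa -4.5 Fb 0.6 Fz 4.9 yawy 83.81 fing 0.0154
```

```bash
python3 -m creep '{"hand":[20,30,40,40,40],"delta_pos":[[0,0,0],[0,0,0],[0,0,0],[0,0,0],[0,0,0]],"turn":[0,0,0,0,0]}'
python3 kw.py
python3 -m creep '{"hand":[40,40,40,40,40],"delta_pos":[[0,0,-0.01],[0,0,-0.02],[0,0,-0.03],[0.02,0,0],[0.045,0,0]],"turn":[0,0,0,0,0]}'
python3 -m creep '{"hand":[40,40,40,40,40],"delta_pos":[[0.045,-0.02,0],[0,-0.05,0],[0,-0.05,0],[0,-0.05,0],[0,-0.05,0]],"turn":[1,0,0,0,0]}'
python3 - <<'E'
from h import *
st()
b=cam("scene"); t=cam("top")
ims=[cv2.resize(b["pixels"][180:260,285:365],(400,400),interpolation=cv2.INTER_CUBIC),cv2.resize(t["pixels"][170:260,245:335],(400,400),interpolation=cv2.INTER_CUBIC)]
cv2.imwrite("pics/i2.png",np.hstack(ims)[:,:,::-1])
E
```

```text
clock: 9.97
tcp_pos: [0.5516, 0.0855, 0.0938]
orientation: [0.0, 0.054, 0.999, 0.0]
wrist_force: [-0.8, 0.6, 0.2]
finger_gap: 0.0401
t 9.97 a mm -24.2 b -0.0 z 93.8 gap 15.2 Fa -0.9 Fb 0.5 Fz 0.2 yawy 83.8 fing 0.0401
clock: 10.38
tcp_pos: [0.5047, 0.0907, 0.1444]
orientation: [0.004, 0.055, 0.998, 0.0]
wrist_force: [0.5, 0.9, 0.2]
finger_gap: 0.0402
clock: 10.8
tcp_pos: [0.4307, -0.079, 0.1429]
orientation: [0.001, 0.097, 0.995, -0.0]
wrist_force: [1.7, -0.4, 0.1]
finger_gap: 0.0399
t 10.8 tcp [ 0.4307 -0.079   0.1429] x [-0.981  0.193 -0.002] y [ 0.193  0.981 -0.   ] z [ 0.002 -0.001 -1.   ] gap 0.0399 F [ 1.7 -0.4  0.1] q [-0.37  0.11 -0.47  0.99  0.   -0.17]
```

View pics/i2.png

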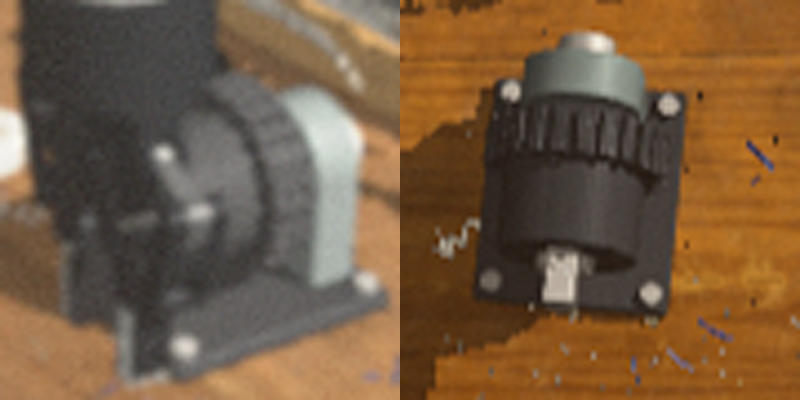

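Run:
```python
from h import *
import scipy.ndimage as nd
np.set_printoptions(suppress=True,precision=4)
for n in("top","scene"):
    P=np.load("pics/"+n+".npy")
    M=np.all((P>[.48,-.36,.005])&(P<[.61,-.07,.05]),-1); lab,nn=nd.label(M); sz=nd.sum(M,lab,range(1,nn+1)); K=P[lab==1+np.argmax(sz)]
    h=K[(K[:,1]<-.29)]; h=h[(h[:,1]<-.303)|(abs(h[:,0]-.54)>.012)]
    r=cv2.minAreaRect((h[:,:2]*1000).astype(np.float32)); print(n,"head",r)
    H=K[(K[:,1]>-.28)&(K[:,1]<-.12)]; v=cv2.fitLine(H[:,:2].astype(np.float32),cv2.DIST_HUBER,0,.001,.001).ravel(); print("handle line",v,np.degrees(np.arctan2(v[1],v[0]))%180, "x at -.32,-.26:",v[2]+v[0]/v[1]*(-.315-v[3]),v[2]+v[0]/v[1]*(-.26-v[3]))
t=cam("top")
save(t,"hm.png",(215,270,350,465),6)
for k in("hammer_grip","hammer_head","hammer"): print(k,[(np.round(d["location"],1),round(d["score"],2),ray(t,*d["location"],.015)) for d in env.pinpoint("top",k)[:2]])
st()
```

```text
top head ((536.4857177734375, -316.2326965332031), (26.10860824584961, 57.39326858520508), 88.7264633178711)
handle line [ 0.0968  0.9953  0.5518 -0.1837] 84.447426 x at -.32,-.26: 0.5389846 0.54433143
scene head ((536.4920043945312, -317.89849853515625), (27.457548141479492, 58.89889144897461), 86.84469604492188)
handle line [ 0.0584  0.9983  0.5493 -0.171 ] 86.651825 x at -.32,-.26: 0.54084206 0.54405975
hammer_grip [(array([241.2, 421.4]), 0.57, array([ 0.5471, -0.2604,  0.015 ]))]
hammer_head [(array([244. , 447.7]), 0.75, array([ 0.5386, -0.3254,  0.015 ])), (array([243.6, 422.8]), 0.71, array([ 0.541 , -0.2635,  0.015 ]))]
hammer []
t 11.1 tcp [ 0.4312 -0.0771  0.1422] x [-0.981  0.194 -0.   ] y [0.194 0.981 0.   ] z [ 0.  0. -1.] gap 0.04 F [-0.5  0.8 -0.7] q [-0.36  0.11 -0.47  0.99  0.   -0.17]
```

View pics/hm.png

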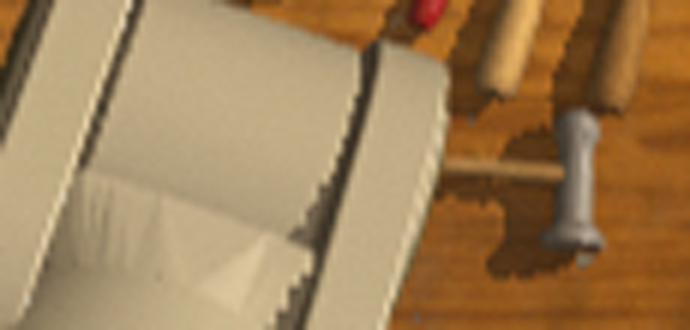

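```bash
python3 -m creep '{"hand":[30,30,30,30,30],"delta_pos":[[-0.03,-0.033,0],[-0.03,-0.033,0],[-0.03,-0.033,0],[-0.03,-0.033,0],[-0.03,-0.033,0]],"turn":[0,0,0,0,0]}'
python3 -m creep '{"hand":[30,30,30,30,30],"delta_pos":[[-0.03,-0.033,0],[0,0,0],[0,0,0],[0,0,0],[0,0,0]],"turn":[0,1,1,1,1]}'
python3 -m creep '{"hand":[30,30,30,30,30],"delta_pos":[[0,0,0],[0,0,0],[0,0,0],[0,0,0],[0,0,0]],"turn":[1,1,1,1,1]}'
python3 -m creep '{"hand":[30,30,30,30,30],"delta_pos":[[0,0,0.01],[0,0,0.02],[0,0,0.02],[0,0,0.02],[0,0,0.01]],"turn":[1,1,1,1,1]}'
python3 -m creep '{"hand":[30,30,30,30,30],"delta_pos":[[0,0,0],[0,0,0],[0,0,0],[0,0,0],[0,0,0]],"turn":[1,1,0.6,0,0]}'
python3 - <<'E'
from h import *
st(); goto([.5435,-.261,.0135],-4.5)
b=cam("scene"); save(b,"hm2.png",(260,360,350,460),6)
E
```

```text
clock: 11.52
tcp_pos: [0.5248, -0.2296, 0.1418]
orientation: [-0.0, 0.096, 0.995, 0.0]
wrist_force: [-0.4, -0.5, -0.2]
finger_gap: 0.0298
clock: 11.93
tcp_pos: [0.5426, -0.2589, 0.1413]
orientation: [-0.001, 0.269, 0.963, 0.0]
wrist_force: [-0.6, 0.7, 0.4]
finger_gap: 0.0301
clock: 12.35
tcp_pos: [0.5426, -0.2586, 0.1416]
orientation: [-0.0, 0.471, 0.882, 0.0]
wrist_force: [-0.2, 0.1, -0.2]
finger_gap: 0.03
clock: 12.77
tcp_pos: [0.5417, -0.2579, 0.0757]
orientation: [-0.002, 0.651, 0.759, -0.0]
wrist_force: [-1.0, -0.7, -0.0]
finger_gap: 0.0299
clock: 13.18
tcp_pos: [0.5424, -0.2592, 0.0777]
orientation: [-0.0, 0.731, 0.682, 0.0]
wrist_force: [-0.1, -0.1, 0.1]
finger_gap: 0.0304
t 13.18 tcp [ 0.5424 -0.2592  0.0777] x [0.069 0.998 0.   ] y [ 0.998 -0.069 -0.   ] z [-0.  0. -1.] gap 0.0304 F [-0.1 -0.1  0.1] q [-0.58  0.46 -0.16  0.96  0.    1.06]
shift units [-0.0021  0.0015  0.0803] mm [-1.7  1.2 64.2]
yawy now -3.93 turn units 0.114
```

View pics/hm2.png

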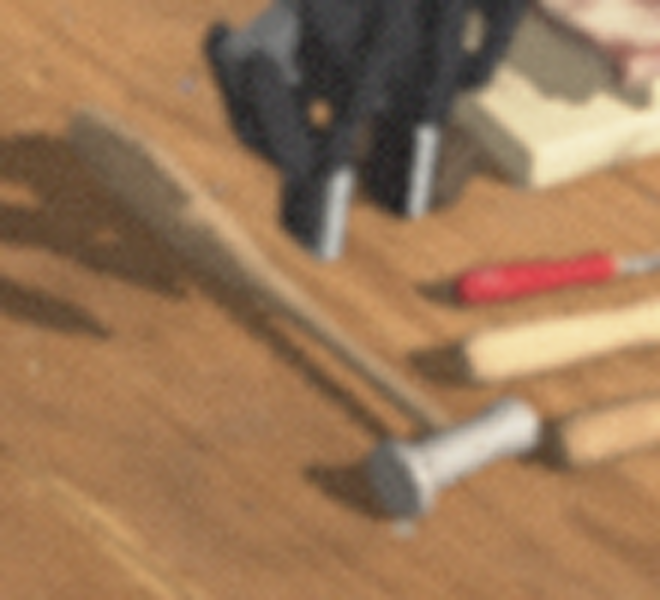

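The hammer lies clear at scene crop (300,300), and the open fingers are above the handle. Nothing is within finger width. I'm descending.

```bash
python3 -m creep '{"hand":[30,30,30,30,30],"delta_pos":[[-0.002,0.0015,0.025],[0,0,0.025],[0,0,0.02],[0,0,0.006],[0,0,0]],"turn":[0.1,0,0,0,0]}'
python3 - <<'E'
from h import *
st(); goto([.5435,-.261,.0135],-4.5)
b=cam("scene"); save(b,"hm3.png",(260,360,350,460),6)
E
```

```text
clock: 13.65
tcp_pos: [0.5417, -0.2616, 0.0156]
orientation: [-0.002, 0.735, 0.678, -0.0]
wrist_force: [0.1, 0.1, -0.6]
finger_gap: 0.0303
t 13.65 tcp [ 0.5417 -0.2616  0.0156] x [0.08  0.997 0.002] y [ 0.997 -0.08  -0.003] z [-0.003  0.002 -1.   ] gap 0.0303 F [ 0.1  0.1 -0.6] q [-0.58  0.52 -0.22  0.83  0.    1.07]
shift units [0.0009 0.0022 0.0026] mm [0.7 1.8 2.1]
yawy now -4.61 turn units -0.022
```

View pics/hm3.png

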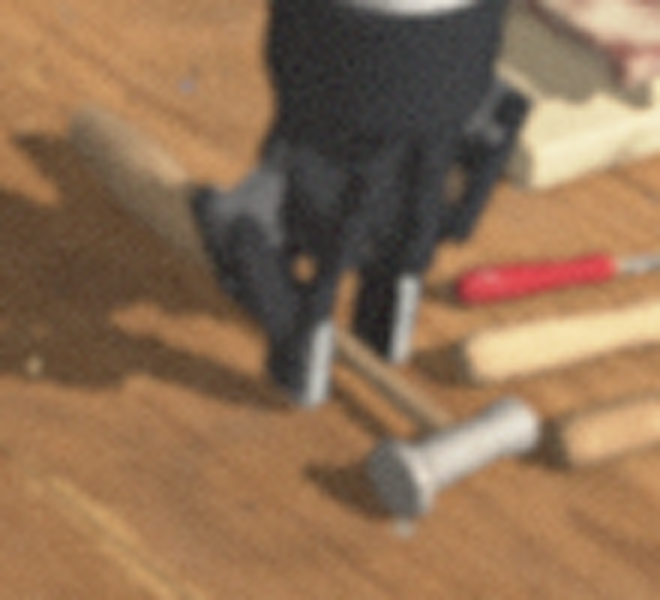

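The fingers straddle the handle just behind the head, at crop (340,350). I'm closing, then lifting.

```bash
python3 -m creep '{"hand":[30,20,5,5,5],"delta_pos":[[0.0005,0.001,0.002],[0,0,0],[0,0,0],[0,0,0],[0,0,0]],"turn":[0,0,0,0,0]}' 80
python3 -m creep '{"hand":[5,5,5,5,5],"delta_pos":[[0,0,0],[0,0,0],[0,0,-0.02],[0,0,-0.04],[0,0,-0.04]],"turn":[0,0,0,0,0]}'
python3 - <<'E'
from h import *
st()
b=cam("scene"); save(b,"hm4.png",(230,350,330,460),6)
E
```

```text
clock: 14.12
tcp_pos: [0.5443, -0.2629, 0.0168]
orientation: [0.001, 0.735, 0.678, 0.0]
wrist_force: [-0.6, 1.2, 6.4]
finger_gap: 0.0118
clock: 14.53
tcp_pos: [0.5418, -0.2615, 0.0945]
orientation: [-0.002, 0.735, 0.678, -0.001]
wrist_force: [1.2, -1.1, -1.7]
finger_gap: 0.0122
t 14.53 tcp [ 0.5418 -0.2615  0.0945] x [0.082 0.997 0.002] y [ 0.997 -0.082 -0.004] z [-0.004  0.003 -1.   ] gap 0.0122 F [ 1.2 -1.1 -1.7] q [-0.58  0.45 -0.13  1.   -0.    1.07]
```

View pics/hm4.png

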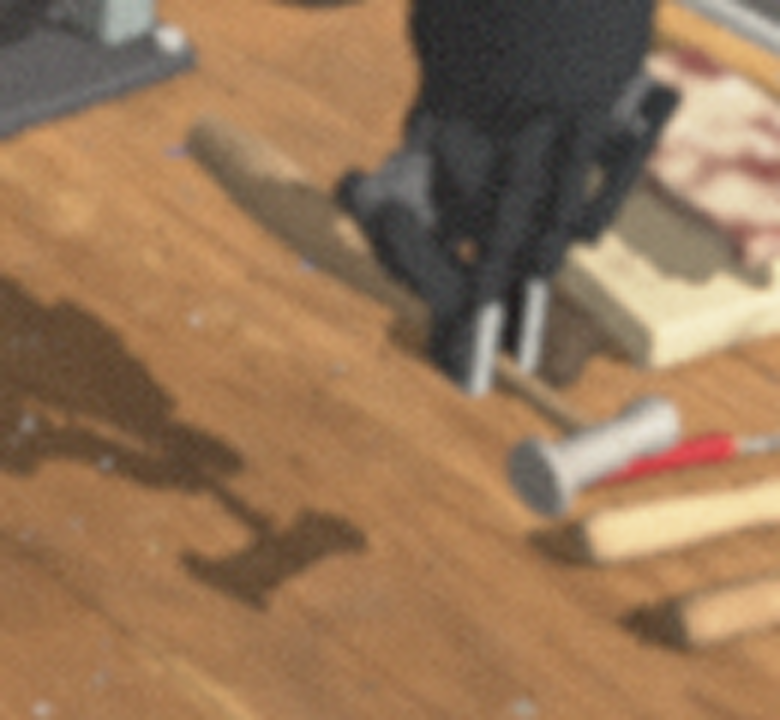

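```bash
python3 -m creep '{"hand":[5,5,5,5,5],"delta_pos":[[0,-0.03,0],[0,-0.04,0],[0.01,-0.04,0],[0.035,-0.012,0],[0.045,0,0]],"turn":[0,0,0,0,0]}'
python3 -m creep '{"hand":[5,5,5,5,5],"delta_pos":[[0.046,0,0],[0.046,0,0],[0.046,0,0],[0.046,0,0],[0.046,0,0]],"turn":[0,0,0,0,0]}'
python3 -m creep '{"hand":[5,5,5,5,5],"delta_pos":[[0.046,0,0],[0.046,0,0],[0.046,0,0],[0.03,0,0],[0.01,0,0]],"turn":[0,0,0,0,0]}'
python3 -m creep '{"hand":[5,5,5,5,5],"delta_pos":[[0,0,0],[0,0,0],[0,0,0],[0,0,0],[0,0,0]],"turn":[0,0,0,0,0]}'
python3 - <<'E'
from kw import *
st(); kst(); goto([.4772,.1499,.095],-6.15)
for n in("scene","top"):
    c=cam(n); np.save("pics/s"+n+".npy",cloud(c))
    save(c,"s"+n+".png",(170,280,220,360) if n=="scene" else (170,300,190,350),5)
E
```

```text
clock: 15.0
tcp_pos: [0.449, -0.1831, 0.095]
orientation: [-0.001, 0.737, 0.676, -0.001]
wrist_force: [0.5, -0.3, -1.9]
finger_gap: 0.0118
clock: 15.42
tcp_pos: [0.4667, 0.0023, 0.0954]
orientation: [0.0, 0.736, 0.677, 0.0]
wrist_force: [1.1, 0.0, -2.3]
finger_gap: 0.0118
clock: 15.83
tcp_pos: [0.4786, 0.1459, 0.0954]
orientation: [-0.0, 0.734, 0.679, 0.001]
wrist_force: [-0.1, -0.2, -3.4]
finger_gap: 0.0117
clock: 16.25
tcp_pos: [0.4788, 0.1413, 0.0955]
orientation: [0.0, 0.736, 0.677, -0.0]
wrist_force: [-0.3, -0.0, -2.9]
finger_gap: 0.0123
t 16.25 tcp [0.4788 0.1413 0.0955] x [ 0.084  0.996 -0.   ] y [ 0.996 -0.084 -0.   ] z [-0. -0. -1.] gap 0.0123 F [-0.3 -0.  -2.9] q [ 0.13  0.27 -0.4   0.91 -0.    1.78]
t 16.25 a mm -102.5 b 47.6 z 95.5 gap 93.5 Fa -0.3 Fb -0.1 Fz -2.9 yawy -4.81 fing 0.0123
shift units [ 0.0105 -0.0029  0.0006] mm [ 8.4 -2.3  0.5]
yawy now -4.81 turn units 0.267
```

View pics/sscene.png

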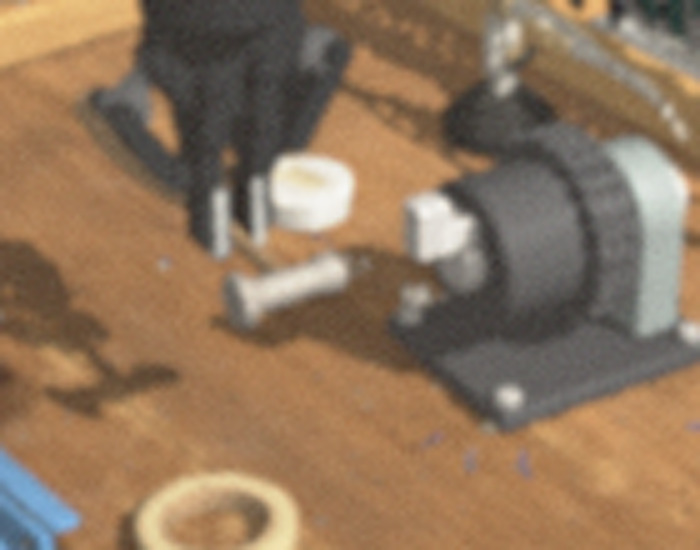

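View pics/stop.png

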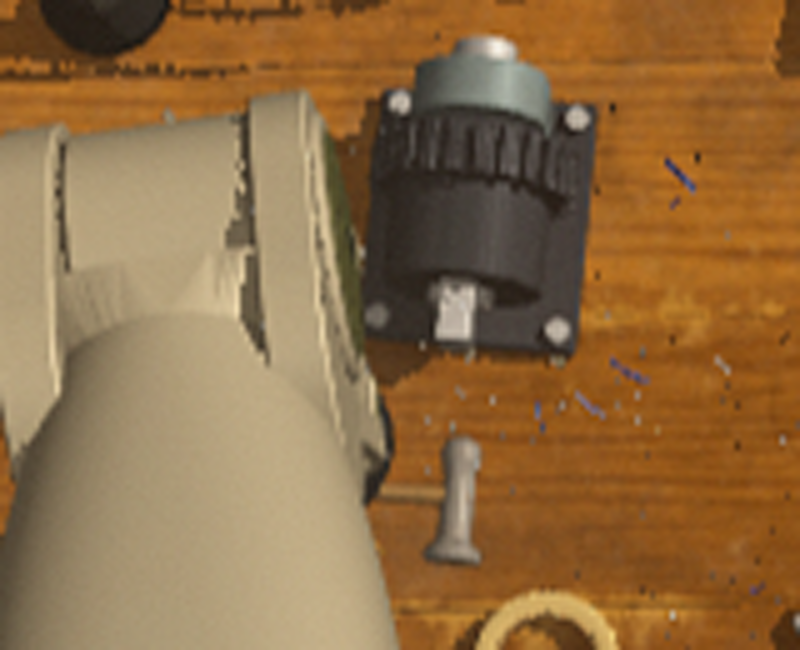

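```bash
cat > ms.py <<'E'
from kw import *
def meas(names=("top","scene"),pref=None):
    for n in names:
        P=np.load("pics/s"+n+".npy") if pref else cloud(cam(n)); p=P.reshape(-1,3); q=p[:,:2]-KW; a=q@U*1e3;b=q@L*1e3;z=p[:,2]*1e3
        k=(a>-50)&(a<-4)&(abs(b)<16)&(z>96)&(z<118); 
        f=np.percentile
        if k.sum(): print(n,"keyhead n",k.sum(),"a",f(a[k],[2,50,98]).round(1),"b",f(b[k],[2,50,98]).round(1),"z",f(z[k],[5,50,95]).round(1))
        h=(a>-190)&(a<-50)&(b>-35)&(b<18)&(z>60)&(z<135)
        if h.sum()>10:
            print(n,"ham n",h.sum(),"a",f(a[h],[1,50,99]).round(1),"b",f(b[h],[2,50,98]).round(1),"z",f(z[h],[2,50,98]).round(1), cv2.minAreaRect(np.c_[a[h],b[h]].astype(np.float32)))
            A=a[h];
            for lo in np.arange(A.min(),A.max(),10):
                m=(A>=lo)&(A<lo+10)
                if m.sum()>3: print("   a",round(lo),m.sum(),"b",f(b[h][m],[5,95]).round(1),"z",f(z[h][m],[5,95]).round(1))
if __name__=="__main__":
    import sys; meas(pref=len(sys.argv)>1)
E
python3 ms.py 1
```

```text
top keyhead n 58 a [-31.9 -23.5 -12.3] b [-7.9 -0.4  6.9] z [100.9 105.2 108.8]
top ham n 222 a [-132.7 -105.1  -76.8] b [-19.3  -8.7  15.5] z [ 89.   97.3 106.1] ((-105.84384155273438, -0.9820556640625), (56.826595306396484, 37.02223587036133), 5.527992248535156)
   a -133 51 b [-19.7  -0. ] z [ 84.9 107. ]
   a -123 25 b [-16.2  -2.7] z [ 91.2 100.9]
   a -113 50 b [-17.   15.2] z [ 91.  101.4]
   a -103 43 b [-15.7  15.3] z [ 91.6 100.2]
   a -93 32 b [-17.5  -1.4] z [ 91.9 101.2]
   a -83 21 b [-17.   -3.1] z [ 91.4 102. ]
scene keyhead n 55 a [-33.8 -25.7 -15.7] b [-10.8  -5.7   5.7] z [ 97.8 104.9 107.6]
scene ham n 214 a [-133.7 -109.3  -77.4] b [-23.4 -14.6  13. ] z [ 82.4  95.4 104.1] ((-104.78509521484375, -3.0318050384521484), (60.5991096496582, 39.37067794799805), 6.711538314819336)
   a -134 70 b [-23.6  -2.2] z [ 81.7 104.4]
   a -124 23 b [-19.8 -10. ] z [86.8 99.8]
   a -114 41 b [-18.   13.4] z [ 85.9 100.2]
   a -104 28 b [-19.2  14.4] z [88.6 98.4]
   a -94 33 b [-19.   -9.3] z [ 86.5 100.7]
   a -84 18 b [-20.2  -9.2] z [ 86.8 100.2]
```

The key stands alone in the keyway with a gap of about 14.5 mm, its head at top crop (457,315). The hammer head is at (457,500), aligned in yaw but 10 mm right of the key axis. I shift it left and close to about 10 mm.

```bash
python3 -m creep '{"hand":[5,5,5,5,5],"delta_pos":[[0.006,0.01,0],[0.0055,0.01,0],[0,0.012,0],[0,0.008,0],[0,0,0]],"turn":[0,0,0,0,0]}' 120
python3 -m creep '{"hand":[5,5,5,5,5],"delta_pos":[[0,0,0],[0,0,0],[0,0,0],[0,0,0],[0,0,0]],"turn":[0,0,0,0,0]}'
python3 - <<'E'
from kw import *
kst()
for n in("scene","top"):
    c=cam(n); np.save("pics/s"+n+".npy",cloud(c))
    save(c,"t"+n+".png",(170,280,220,360) if n=="scene" else (180,280,240,340),6)
E
python3 ms.py 1
```

```text
clock: 16.77
tcp_pos: [0.5138, 0.1492, 0.0956]
orientation: [0.001, 0.736, 0.677, 0.001]
wrist_force: [-0.0, -0.8, -1.9]
finger_gap: 0.0105
clock: 17.18
tcp_pos: [0.5111, 0.1492, 0.0955]
orientation: [-0.0, 0.735, 0.678, -0.0]
wrist_force: [-0.1, -0.8, -2.2]
finger_gap: 0.011
t 17.18 a mm -71.2 b 58.9 z 95.5 gap 62.2 Fa -0.0 Fb -0.8 Fz -2.2 yawy -4.68 fing 0.011
top keyhead n 68 a [-48.6 -25.9 -15.5] b [-7.9 -0.3  7.1] z [ 97.8 105.4 109.2]
top ham n 193 a [-101.4  -77.5  -50.2] b [-9.4  1.6 14.8] z [ 84.4  96.6 105.4] ((-76.10617065429688, 3.2202911376953125), (52.29927062988281, 25.4412899017334), 5.474077224731445)
   a -102 55 b [-9.5 11.4] z [ 82.9 105.5]
   a -92 29 b [-5.9  7.7] z [ 92.1 100.3]
   a -82 36 b [-5.1 14.4] z [91.2 99.2]
   a -72 32 b [-4.1 15.4] z [ 90.4 101.1]
   a -62 35 b [-6.   8.6] z [ 91.8 100.9]
   a -52 6 b [-5.5  6. ] z [ 94.8 102. ]
scene keyhead n 62 a [-48.1 -25.5 -12.8] b [-12.4  -5.5   6. ] z [ 96.6 103.9 107.5]
scene ham n 183 a [-102.6  -80.9  -51. ] b [-13.   -3.6  12.8] z [ 83.   95.1 104.3] ((-78.1201171875, 1.1787071228027344), (55.204612731933594, 27.95925521850586), 7.6992878913879395)
   a -105 62 b [-13.2   8.5] z [ 82.5 104.5]
   a -95 21 b [-8.2  0.2] z [ 88.4 100.9]
   a -85 27 b [-7.1  4.7] z [ 86.5 101. ]
   a -75 28 b [-7.  13.6] z [87.4 99.1]
   a -65 26 b [-6.4  4.1] z [88.2 98.6]
   a -55 19 b [-7.7  5.7] z [85.9 99.8]
```

View pics/ttop.png

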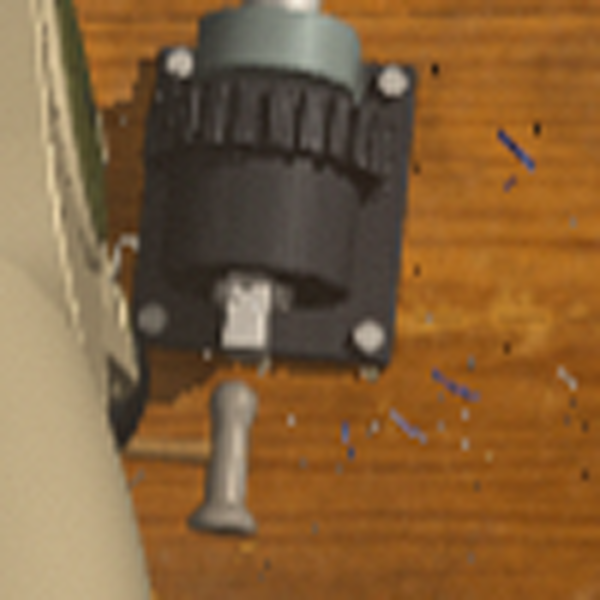

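View pics/tscene.png

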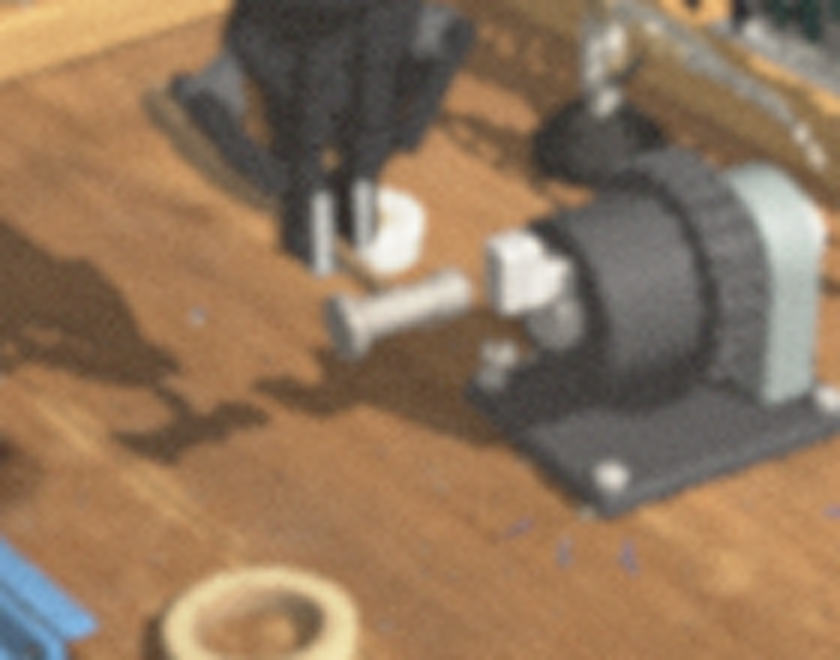

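Hammer and key line up, with about 12 mm between the face and the key head. First tap.

```bash
python3 -m creep '{"hand":[5,5,5,5,5],"delta_pos":[[-0.001,0.004,0],[-0.0005,0.008,0],[0,0.01,0],[0,0,0],[0,0,0]],"turn":[0,0,0,0,0]}' 120
python3 kw.py
python3 -m creep '{"hand":[5,5,5,5,5],"delta_pos":[[0,-0.01,0],[0,0.013,0],[0,0,0],[0,0,0],[0,0,0]],"turn":[0,0,0,0,0]}'
python3 kw.py
```

```text
clock: 17.7
tcp_pos: [0.5275, 0.1463, 0.0947]
orientation: [-0.001, 0.736, 0.677, -0.002]
wrist_force: [-5.3, -0.2, 0.3]
finger_gap: 0.0109
t 17.7 a mm -54.6 b 57.8 z 94.7 gap 45.6 Fa -5.3 Fb -0.8 Fz 0.3 yawy -4.73 fing 0.0109
clock: 18.12
tcp_pos: [0.5298, 0.1462, 0.0948]
orientation: [-0.001, 0.736, 0.677, -0.001]
wrist_force: [-5.3, -0.6, -3.1]
finger_gap: 0.0111
t 18.12 a mm -52.3 b 57.9 z 94.8 gap 43.3 Fa -5.2 Fb -1.2 Fz -3.1 yawy -4.71 fing 0.0111
```

```bash
python3 -m creep '{"hand":[5,5,5,5,5],"delta_pos":[[0,-0.01,0],[0,0.0145,0],[0,0,0],[0,0,0],[0,0,0]],"turn":[0,0,0,0,0]}'
python3 kw.py
python3 - <<'E'
from kw import *
for n in("scene","top"):
    c=cam(n); np.save("pics/s"+n+".npy",cloud(c))
    if n=="top": save(c,"u"+n+".png",(180,280,240,340),6)
E
python3 ms.py 1|grep -v "  a"
```

```text
clock: 18.53
tcp_pos: [0.533, 0.1461, 0.0951]
orientation: [-0.001, 0.735, 0.678, -0.001]
wrist_force: [-5.4, -0.2, -1.7]
finger_gap: 0.0107
t 18.53 a mm -49.1 b 58.1 z 95.1 gap 40.1 Fa -5.4 Fb -0.8 Fz -1.7 yawy -4.7 fing 0.0107
top keyhead n 105 a [-47.9 -21.2  -5.4] b [-9.3 -0.1  8.6] z [ 96.6 101.7 109.3]
top ham n 121 a [-80.3 -68.3 -50.2] b [-9.9  1.1 15.1] z [ 82.4  97.7 105.4] ((-64.89543151855469, 2.144515037536621), (32.50428771972656, 25.539255142211914), 6.445374011993408)
scene keyhead n 83 a [-45.8 -20.4  -5.2] b [-12.   -4.1   4.1] z [ 96.5 100.5 108. ]
scene ham n 122 a [-81.5 -74.1 -50.6] b [-13.   -4.1  12.4] z [ 81.6  94.7 103.1] ((-65.92013549804688, 0.4674186706542969), (34.808502197265625, 27.093122482299805), 8.347417831420898)
```

View pics/utop.png

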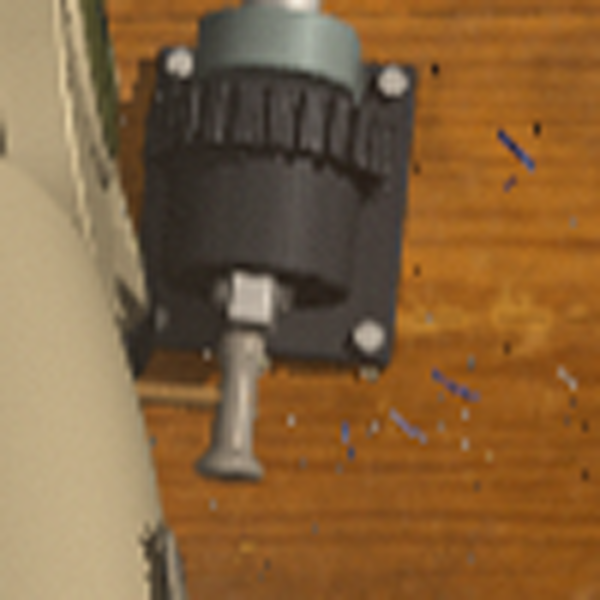

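The hammer face bears squarely on the key head at top crop (245,325). The gap is now about 6 mm. I continue tapping.

```bash
python3 -m creep '{"hand":[5,5,5,5,5],"delta_pos":[[0,-0.01,0],[0,0.0135,0],[0,0,0],[0,0,0],[0,0,0]],"turn":[0,0,0,0,0]}'
python3 kw.py
python3 -m creep '{"hand":[5,5,5,5,5],"delta_pos":[[0,-0.01,0],[0,0.0125,0],[0,0,0],[0,0,0],[0,0,0]],"turn":[0,0,0,0,0]}'
python3 kw.py
```

```text
clock: 19.05
tcp_pos: [0.5349, 0.1461, 0.0951]
orientation: [-0.001, 0.735, 0.678, -0.001]
wrist_force: [-6.4, 0.2, -1.4]
finger_gap: 0.0106
t 19.05 a mm -47.2 b 58.4 z 95.1 gap 38.2 Fa -6.4 Fb -0.5 Fz -1.4 yawy -4.68 fing 0.0106
clock: 19.47
tcp_pos: [0.5362, 0.1464, 0.0949]
orientation: [-0.002, 0.735, 0.678, -0.001]
wrist_force: [-8.8, 3.0, 0.1]
finger_gap: 0.0109
t 19.47 a mm -46.0 b 58.8 z 94.9 gap 37.0 Fa -9.1 Fb 2.0 Fz 0.1 yawy -4.67 fing 0.0109
```

```bash
python3 -m creep '{"hand":[5,5,5,5,5],"delta_pos":[[0,-0.01,0],[-0.0005,0.013,0],[0,0,0],[0,0,0],[0,0,0]],"turn":[0,0,0,0,0]}'
python3 kw.py
python3 -m creep '{"hand":[5,5,5,5,5],"delta_pos":[[0,-0.01,0],[0,0.0125,0],[0,0,0],[0,0,0],[0,0,0]],"turn":[0,0,0,0,0]}'
python3 kw.py
python3 - <<'E'
from kw import *
for n in("scene","top"):
    c=cam(n); np.save("pics/s"+n+".npy",cloud(c))
    save(c,"v"+n+".png",(180,280,240,340) if n=="top" else (170,270,270,370),6)
E
python3 ms.py 1|grep -v "  a"
```

```text
clock: 19.88
tcp_pos: [0.537, 0.146, 0.0945]
orientation: [-0.003, 0.735, 0.678, -0.002]
wrist_force: [-11.6, 5.7, 0.3]
finger_gap: 0.011
t 19.88 a mm -45.1 b 58.5 z 94.5 gap 36.1 Fa -12.2 Fb 4.4 Fz 0.3 yawy -4.67 fing 0.011
clock: 20.3
tcp_pos: [0.5375, 0.1461, 0.0942]
orientation: [-0.005, 0.735, 0.678, -0.003]
wrist_force: [-15.9, 5.8, 1.6]
finger_gap: 0.0106
t 20.3 a mm -44.6 b 58.6 z 94.2 gap 35.6 Fa -16.4 Fb 4.0 Fz 1.6 yawy -4.67 fing 0.0106
top keyhead n 98 a [-49.3 -22.7  -5.8] b [-10.2   0.2   7.2] z [ 96.5 100.1 107.5]
top ham n 100 a [-76.6 -66.3 -50.6] b [-9.5  1.5 13.8] z [ 84.7  97.8 104.2] ((-63.53104782104492, 1.9665584564208984), (27.84671401977539, 25.659469604492188), 4.875010967254639)
scene keyhead n 86 a [-49.6 -17.1  -5.2] b [-13.5  -4.1   5.2] z [ 96.3  99.2 107.7]
scene ham n 108 a [-77.5 -72.1 -50.7] b [-11.8  -3.3  12.7] z [ 81.5  94.9 104.5] ((-63.90524673461914, 0.1897268295288086), (27.371583938598633, 27.01830291748047), 1.122011661529541)
```

View pics/vtop.png

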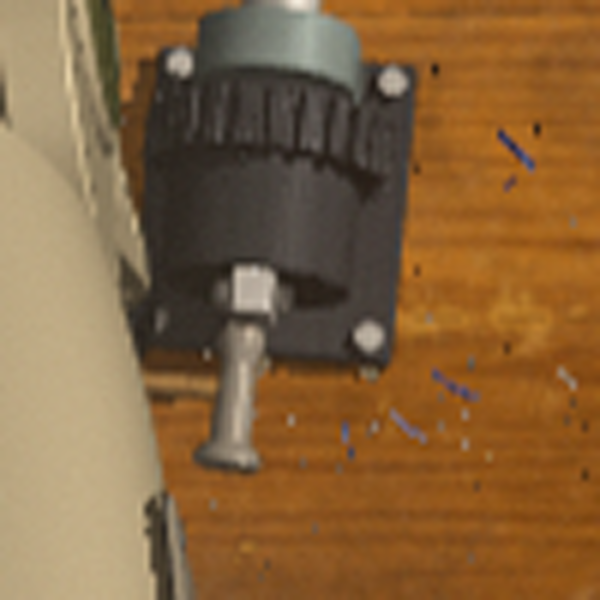

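View pics/vscene.png

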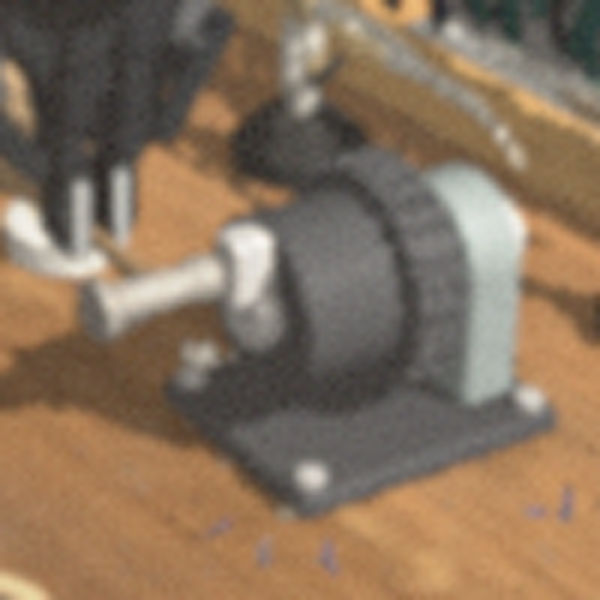

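```bash
python3 -m creep '{"hand":[5,5,5,5,5],"delta_pos":[[0,-0.015,0],[0,-0.02,0],[0,-0.015,0],[0,0,0],[0,0,0]],"turn":[0,0,0,0,0]}'
python3 - <<'E'
from kw import *
kst()
for i in range(2):
  for n in("scene","top"):
    c=cam(n);P=cloud(c); np.save("pics/s"+n+".npy",P)
    if i==0: save(c,"w"+n+".png",(180,280,240,340) if n=="top" else (170,270,270,370),6)
    p=P.reshape(-1,3); q=p[:,:2]-KW; a=q@U*1e3;b=q@L*1e3;z=p[:,2]*1e3
    k=(a>-45)&(a<-4)&(abs(b)<6)&(z>80)&(z<118)
    f=(a>-30)&(a<-12)&(abs(b)<6)&(z>84)&(z<102) # rear face of head
    t=(a>-30)&(a<-1)&(abs(b)<7)&(z>103.5)&(z<109)
    print(n,"rear face a",np.round(np.percentile(a[f],[10,50,90]),1),f.sum(),"top a",np.round(np.percentile(a[t],[3,50,97]),1),t.sum(),"z",np.median(z[t]))
E
python3 ms.py 1
```

```text
clock: 20.82
tcp_pos: [0.5049, 0.1482, 0.0964]
orientation: [0.001, 0.735, 0.678, 0.001]
wrist_force: [0.2, 0.3, -2.7]
finger_gap: 0.0108
t 20.82 a mm -77.2 b 57.3 z 96.4 gap 68.2 Fa 0.2 Fb 0.3 Fz -2.7 yawy -4.66 fing 0.0108
scene rear face a [-19.3 -18.1 -15.8] 15 top a [-17.9 -10.9  -2. ] 19 z 106.25297231441988
top rear face a [-18.3 -18.1 -17.6] 5 top a [-17.6  -9.1  -1.3] 27 z 106.75125809370867
scene rear face a [-18.9 -17.1 -16.1] 15 top a [-18.  -10.4  -2.2] 20 z 107.11499290148734
top rear face a [-18.5 -17.9 -17. ] 6 top a [-17.7 -10.9  -1.6] 36 z 106.64511149783374
top keyhead n 51 a [-49.6 -12.2  -4.9] b [-10.3  -1.9   5.4] z [ 98.  105.9 109.6]
top ham n 206 a [-106.7  -80.4  -52.3] b [-10.1   0.1  15.6] z [ 86.7  98.2 105.3] ((-79.56051635742188, 3.866914749145508), (55.685279846191406, 28.045204162597656), 5.22272253036499)
   a -107 50 b [-11.4   9.7] z [ 84.7 107.6]
   a -97 30 b [-6.5  6.9] z [ 93.6 102.7]
   a -87 41 b [-7.6 15.7] z [ 91.8 101.6]
   a -77 35 b [-6.8 14.6] z [ 92.3 100.2]
   a -67 30 b [-8.   7.3] z [ 92.7 102.1]
   a -57 20 b [-7.8  8.5] z [ 94.4 102.1]
scene keyhead n 49 a [-18.4 -14.6  -4.2] b [-12.8  -7.6   5.4] z [ 96.7 103.9 108.5]
scene ham n 201 a [-107.6  -83.3  -52.5] b [-14.2  -5.2  15.7] z [ 83.1  95.8 103.5] ((-79.8392105102539, 1.910665512084961), (57.23346710205078, 31.234111785888672), 5.054988861083984)
   a -108 66 b [-14.4   7.8] z [ 82.7 103.4]
   a -98 25 b [-9.1  0.1] z [ 88.2 100.5]
   a -88 33 b [-8.5 17.1] z [ 89.3 100. ]
   a -78 28 b [-9.1 14.3] z [88.9 99.5]
   a -68 32 b [-10.5   2.6] z [ 85.5 101.2]
   a -58 17 b [-10.2   0.9] z [ 88.2 101. ]
```

View pics/wtop.png

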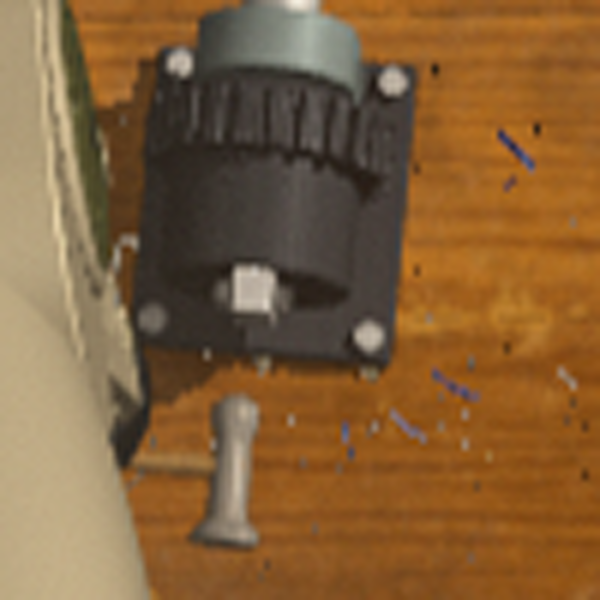

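View pics/wscene.png

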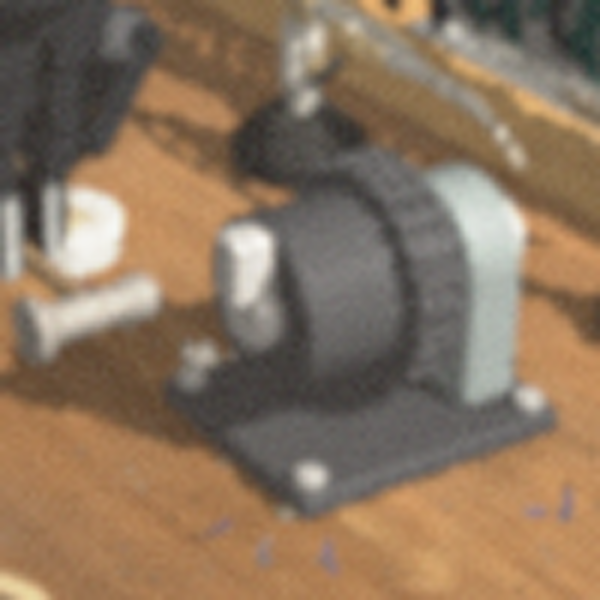

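The rear face of the head reads a = -18 mm in both cameras, so the gap is about 0. I give one firmer tap to be sure it is tight, then lay the hammer down.

```bash
python3 -m creep '{"hand":[5,5,5,5,5],"delta_pos":[[0,0.015,0],[0,0.02,0],[0,0.017,0],[0,0,0],[0,0,0]],"turn":[0,0,0,0,0]}'
python3 kw.py
python3 -m creep '{"hand":[5,5,5,5,5],"delta_pos":[[0,-0.02,0],[0,-0.03,0],[0,-0.04,0],[0,-0.03,0],[0,0,0]],"turn":[0,0,0,0,0]}'
python3 - <<'E'
from kw import *
st();kst()
for i in range(2):
  for n in("scene","top"):
    c=cam(n);P=cloud(c); 
    p=P.reshape(-1,3); q=p[:,:2]-KW; a=q@U*1e3;b=q@L*1e3;z=p[:,2]*1e3
    f=(a>-30)&(a<-12)&(abs(b)<6)&(z>84)&(z<102)
    t=(a>-30)&(a<-1)&(abs(b)<7)&(z>103.5)&(z<109)
    print(n,"rear face a",np.round(np.percentile(a[f],[10,50,90]),1),f.sum(),"top a",np.round(np.percentile(a[t],[3,50,97]),1),t.sum())
save(c,"x.png")
E
```

```text
clock: 21.43
tcp_pos: [0.5379, 0.1458, 0.0928]
orientation: [-0.007, 0.736, 0.677, -0.005]
wrist_force: [-19.0, 5.1, 3.9]
finger_gap: 0.0105
t 21.43 a mm -44.2 b 58.4 z 92.8 gap 35.2 Fa -19.4 Fb 3.0 Fz 3.9 yawy -4.73 fing 0.0105
clock: 21.85
tcp_pos: [0.4444, 0.1526, 0.0945]
orientation: [-0.002, 0.735, 0.678, -0.002]
wrist_force: [-1.4, -0.7, -1.9]
finger_gap: 0.0108
t 21.85 tcp [0.4444 0.1526 0.0945] x [ 0.081  0.997 -0.001] y [ 0.997 -0.081 -0.006] z [-0.006 -0.001 -1.   ] gap 0.0108 F [-1.4 -0.7 -1.9] q [ 0.16  0.22 -0.46  0.89  0.    1.81]
t 21.85 a mm -137.9 b 55.1 z 94.5 gap 128.9 Fa -1.3 Fb -0.8 Fz -1.9 yawy -4.62 fing 0.0108
scene rear face a [-18.  -16.9 -16. ] 17 top a [-17.1 -11.2  -1.3] 20
top rear face a [-18.2 -17.7 -15.2] 8 top a [-17.8 -10.8  -1.4] 29
scene rear face a [-18.2 -16.9 -15.7] 16 top a [-17.6  -7.4  -1.6] 16
top rear face a [-18.6 -18.1 -17.1] 9 top a [-17.8  -9.8  -1.7] 28
```

View pics/x.png

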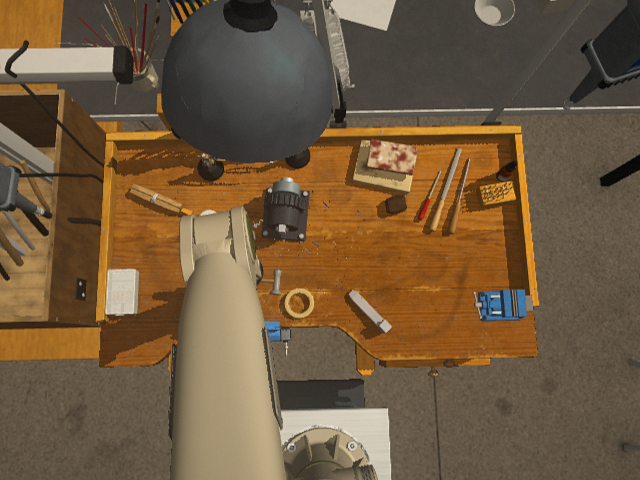

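The key is home at top (283,229). I carry the hammer back to its original clear spot.

```bash
python3 -m creep '{"hand":[5,5,5,5,5],"delta_pos":[[-0.02,0,0],[-0.04,0.004,0],[-0.046,0.004,0],[-0.046,0.004,0],[-0.046,0.004,0]],"turn":[0,0,0,0,0]}'
python3 -m creep '{"hand":[5,5,5,5,5],"delta_pos":[[-0.046,0.004,0],[-0.046,0.004,0],[-0.046,0.004,0],[-0.046,0.004,0],[-0.046,0.004,0]],"turn":[0,0,0,0,0]}'
python3 -m creep '{"hand":[5,5,5,5,5],"delta_pos":[[-0.046,0.01,0],[-0.03,0.03,0],[0,0.04,0],[0,0.03,0],[0,0.01,0]],"turn":[0,0,0,0,0]}'
python3 - <<'E'
from h import *
st(); goto([.5435,-.262,.017],-4.6)
E
```

```text
clock: 22.47
tcp_pos: [0.4514, -0.0083, 0.0958]
orientation: [0.001, 0.735, 0.678, 0.001]
wrist_force: [0.8, 0.3, -2.3]
finger_gap: 0.011
clock: 22.88
tcp_pos: [0.4517, -0.1943, 0.0957]
orientation: [0.001, 0.736, 0.677, 0.0]
wrist_force: [1.1, 0.5, -2.2]
finger_gap: 0.0107
clock: 23.3
tcp_pos: [0.5458, -0.2625, 0.0953]
orientation: [0.002, 0.736, 0.677, 0.001]
wrist_force: [1.0, -0.5, -2.0]
finger_gap: 0.0106
t 23.3 tcp [ 0.5458 -0.2625  0.0953] x [ 0.083  0.997 -0.002] y [ 0.997 -0.083  0.004] z [ 0.004 -0.002 -1.   ] gap 0.0106 F [ 1.  -0.5 -2. ] q [-0.58  0.45 -0.13  0.99  0.    1.07]
shift units [ 0.0006 -0.0033  0.0979] mm [ 0.5 -2.6 78.3]
yawy now -4.76 turn units -0.033
```

```bash
python3 -m creep '{"hand":[5,5,5,5,5],"delta_pos":[[0,-0.002,0.02],[0,0,0.025],[0,0,0.025],[0,0,0.015],[0,0,0.006]],"turn":[0,0,0,0,0]}'
python3 -m creep '{"hand":[5,5,5,5,5],"delta_pos":[[0,0,0.003],[0,0,0.002],[0,0,0],[0,0,0],[0,0,0]],"turn":[0,0,0,0,0]}'
python3 - <<'E'
from h import *
st()
b=cam("scene"); save(b,"y.png",(250,370,340,480),5)
E
```

```text
clock: 23.72
tcp_pos: [0.5386, -0.2589, 0.02]
orientation: [-0.002, 0.736, 0.677, -0.001]
wrist_force: [-1.0, 0.2, -2.5]
finger_gap: 0.0109
clock: 24.13
tcp_pos: [0.5404, -0.2598, 0.0197]
orientation: [0.001, 0.735, 0.678, 0.0]
wrist_force: [-0.2, 0.0, -2.6]
finger_gap: 0.0108
t 24.13 tcp [ 0.5404 -0.2598  0.0197] x [ 0.082  0.997 -0.001] y [ 0.997 -0.082  0.002] z [ 0.002 -0.001 -1.   ] gap 0.0108 F [-0.2  0.  -2.6] q [-0.58  0.51 -0.23  0.83  0.    1.07]
```

View pics/y.png

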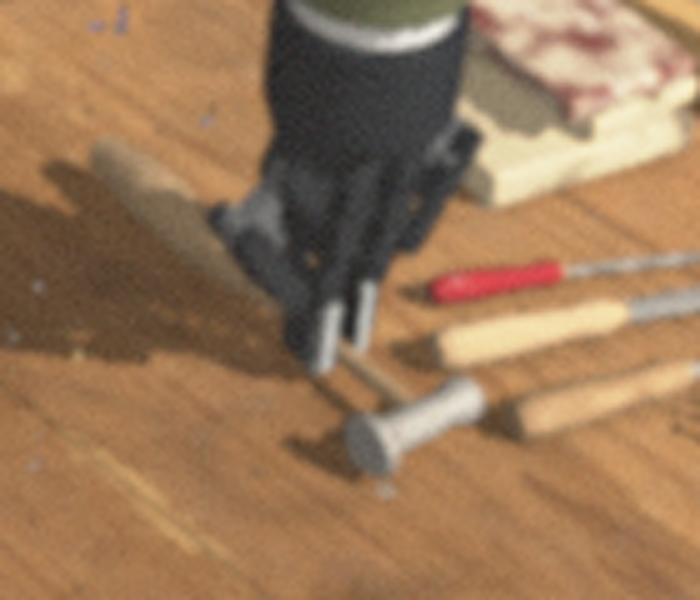

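```bash
python3 -m creep '{"hand":[5,5,5,5,5],"delta_pos":[[0,0,0.002],[0,0,0.0018],[0,0,0],[0,0,0],[0,0,0]],"turn":[0,0,0,0,0]}'
python3 -m creep '{"hand":[12,16,22,30,30],"delta_pos":[[0,0,0],[0,0,0],[0,0,0],[0,0,0],[0,0,0]],"turn":[0,0,0,0,0]}' 40
python3 -m creep '{"hand":[30,30,30,30,30],"delta_pos":[[0,0,-0.01],[0,0,-0.02],[0,0,-0.04],[0,0,-0.04],[0,0,-0.02]],"turn":[0,0,0,0,0]}'
python3 -m creep '{"hand":[30,30,30,30,30],"delta_pos":[[0,-0.03,0],[0,-0.04,0],[0.02,-0.04,0],[0.04,-0.02,0],[0.04,0,0]],"turn":[0,0,0,0,0]}'
python3 -m creep '{"hand":[30,30,30,30,30],"delta_pos":[[0.04,0,0],[0.02,0,0],[0,0,0],[0,0,0],[0,0,0]],"turn":[0,0,0,0,0]}'
python3 - <<'E'
from kw import *
import scipy.ndimage as nd
st()
for n in("scene","top"):
    c=cam(n);P=cloud(c); save(c,"z"+n+".png")
    K=P[np.all((P>[.46,-.36,.005])&(P<[.60,-.07,.06]),-1)]; print(n,"hammer z max",np.percentile(K[:,2],[50,95,99.5]), "xy",K.min(0),K.max(0))
    p=P.reshape(-1,3); q=p[:,:2]-KW; a=q@U*1e3;b=q@L*1e3;z=p[:,2]*1e3
    f=(a>-30)&(a<-12)&(abs(b)<6)&(z>84)&(z<102);t=(a>-30)&(a<-1)&(abs(b)<12)&(z>103.5)&(z<109)
    print("  rear face a",np.round(np.percentile(a[f],[10,50,90]),1),"top a",np.round(np.percentile(a[t],[3,50,97]),1),"b",np.round(np.percentile(b[t],[3,50,97]),1))
E
```

```text
clock: 24.6
tcp_pos: [0.5403, -0.2597, 0.0171]
orientation: [0.001, 0.735, 0.678, 0.0]
wrist_force: [-1.0, 0.1, 5.1]
finger_gap: 0.0106
clock: 25.02
tcp_pos: [0.5396, -0.2593, 0.0154]
orientation: [-0.0, 0.735, 0.678, 0.0]
wrist_force: [0.6, -0.3, 0.0]
finger_gap: 0.0299
clock: 25.43
tcp_pos: [0.5411, -0.2602, 0.1239]
orientation: [0.002, 0.735, 0.678, 0.001]
wrist_force: [1.0, -0.2, 0.9]
finger_gap: 0.0306
clock: 25.85
tcp_pos: [0.4388, -0.1701, 0.1198]
orientation: [-0.001, 0.737, 0.676, -0.001]
wrist_force: [-0.1, 0.1, 0.1]
finger_gap: 0.0303
clock: 26.27
tcp_pos: [0.447, -0.1238, 0.1201]
orientation: [0.001, 0.735, 0.678, 0.0]
wrist_force: [-0.0, -0.4, -0.2]
finger_gap: 0.0298
t 26.27 tcp [ 0.447  -0.1238  0.1201] x [ 0.082  0.997 -0.001] y [ 0.997 -0.082  0.001] z [ 0.001 -0.001 -1.   ] gap 0.0298 F [-0.  -0.4 -0.2] q [-0.44  0.18 -0.45  0.95 -0.    1.21]
scene hammer z max [0.0167 0.0256 0.0278] xy [ 0.5017 -0.3549  0.0051] [ 0.6    -0.1111  0.0288]
  rear face a [-19.  -17.6 -16.2] top a [-19.8 -14.9 -10.7] b [-10.7  -3.5   3.1]
top hammer z max [0.0182 0.0258 0.0292] xy [ 0.4648 -0.3566  0.0051] [ 0.5993 -0.071   0.0293]
  rear face a [-18.1 -17.7 -17.3] top a [-18.4 -11.6  -1.4] b [-10.1  -3.6   5.1]
```

View pics/zscene.png

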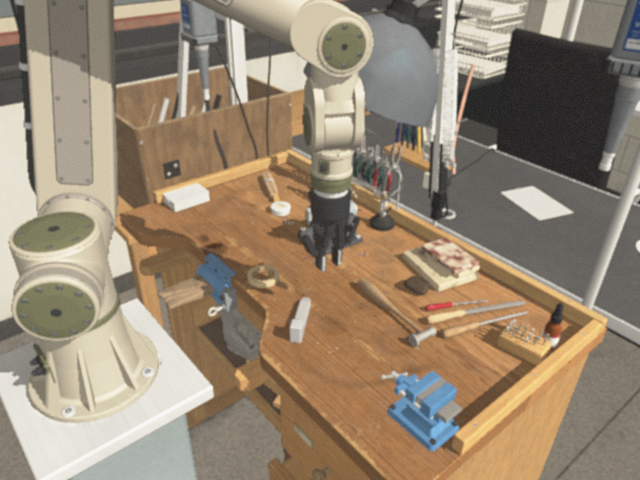

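View pics/ztop.png

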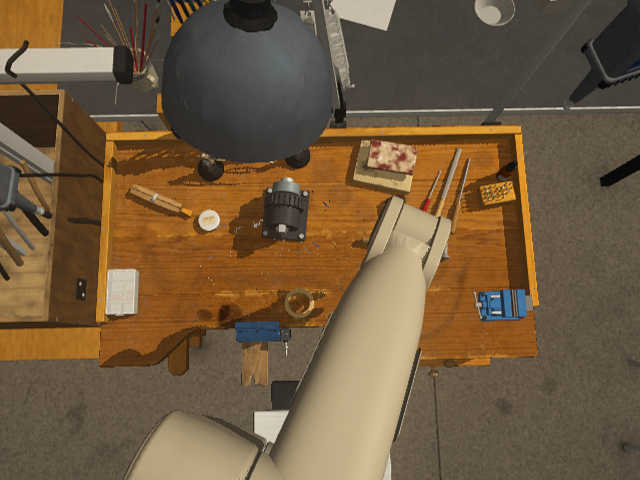

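The hammer lies flat at scene (395,310). The key is home at top (283,229). The tape, tin, clamp and wax look unmoved. I'm handing in.

```bash
python3 -c "
from workcell import env
print(env.hand_in())"
```

```text
the job is handed in; nothing more can be done
None
```

I started the smaller key by hand until it began to bind and let go of it with its head about 14.5 mm off the hub. I then drove it home with hammer taps only, laid the hammer flat in its original spot, and handed the job in at about 26 s of the 72 s. No verdict was reported.

- **Key:** The rear face of the head read about 18 mm in front of the hub in both cameras, so the gap is about 0 (under 3 mm). The last tap met a firm stop at about 19 N.
- **Disagreement on sideways position:** In the last pictures the key-head readings sat about 3.5 mm right of the keyway axis. That reading was noisy because the gripper was partly in view and the window was wider. Before the taps, and with the head free to see, the same check gave about 0.
- **Hammer:** Its highest point read about 29 mm above the bench, which fits the 27 mm head lying flat, and it is clear of the gear.
- **Other things:** The tape, wax lump, clamp and tin looked unmoved in the final pictures. I checked that by eye and did not measure it.

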